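# Turn a slim parcel label-up on the counter scale

### The arm

A 6-joint arm with a two-finger parallel gripper is mounted at the origin on the work surface. World frame = base frame: x ahead of the robot, y to its left, z up, the work surface at z = 0. Lengths are in m, angles in degrees, forces in N, time in s.
With the tool pointing down it reaches from about 0.375 to 0.9 m from the base axis. Payload 3.1 kg.
Tool frame: the origin (TCP) lies at the very end of the fingers, on their centre line; the grasp point (between the pads) lies 19 mm behind it; z points along the fingers, y is the line along which they close (so a half turn about z gives the same grasp; the last joint's range is limited). The gripper opens to 87 mm and grips with 3 to 60 N. Pads are 19 mm wide; open, the fingers measure 117 mm over their backs; the gripper's body (75 mm by 190 mm) begins 51 mm behind the grasp point.
Start: joints at [-83.738, 30.224, 82.088, -0, 67.689, -10.227], TCP at [0.177, -0.599, 0.223] pointing down, gripper open.
Joint ranges: [-176.69, 176.69], [-43.24, 126.21], [12.49, 139.97], [-82, 262], [0, 151.66], [-163.58, 163.58]. Speed limits (degrees/s): [159.86, 159.86, 180, 180, 180, 180].

### API

Orientations are given as [roll, pitch, yaw] about the fixed x, y, z axes, in that order (R = Rz(yaw) Ry(pitch) Rx(roll)).
In Python, from workcell import readout, imaging, robot gives the robot as it stands.
- The arm moves only by the tool apply_moves, never from a script. Its argument "increments" is a list of rows, each an object of numbers: "x", "y", "z": the shift along the tool's x, y, z in cm; "rx", "ry", "rz": the turn, a rotation vector about the tool's x, y, z in rad; "claw": the closure, from -1 (fully open) to 1 (shut). A call has 1 to 12 rows; each row is the pose to reach, as a shift and turn from the pose commanded when the call began, along the tool's axes at that moment; what a row does not reach only later rows make up. A row lasts 1/10 s, in which the tool goes at most 50 mm and 8.59 degrees, less where a joint would pass 70% of its speed; a pose out of reach is approached as far as the arm can. A call with a gripper value outside its range is refused whole. The fingers move at their own pace and stop on an object; "force" is the grip in N (left out, the last holds). Time passes only in rows, so rows that repeat a pose let the fingers close. It gives the time, the measured TCP pose, the force, the opening and the grip force at its end, in the units of the state.
- readout.sense(): the state, without advancing time (a new reading comes with each control period).
- imaging.snapshot(name): name is "side" or "top"; returns a dict with "pixels" (480x640x3 uint8, blue, green, red), "camera_matrix" (3x3 intrinsics, pixels), "extrinsics" (4x4, takes a point from camera to world coordinates). Camera axes: x right, y down, z forward; pixel columns grow to the right and rows downward; lengths in m; the calibration is good to about 2 mm. A picture is of the moment at which its call begins. There is no depth.
- robot.hand_in(): hands the job in; it is judged then, once.
The state is a dict: "clock": time; "joint_positions": joint angles; "qvel": joint speeds; "tau": joint torques, N m; "tool_pos": TCP position; "tool_rot": TCP orientation; "ft_force": force on the tool from outside, world axes, zero at the start; "ft_torque": the same for the moment, N m; "grip_width": finger opening in m; "grip_force": force on a finger pad.
Only numpy, scipy, OpenCV 4.12 (cv2) and the standard library are available. Lean on these libraries where they do the work, as an engineer would, in place of code of your own. Each camera call takes 0.05 s, during which the arm holds its last target. There are 200 camera calls.

### The job

The slim cardboard parcel on the parcel scale lies with its shipping label underneath, one end sticking out over the scale's edge. Turn it over so that the label faces up and the parcel lies flat, wholly on the scale's platform with nothing sticking out over the edge. Ease it down gently all the way, do not let it slap or drop onto the scale, and do not disturb the bottle, the tape roll or the tape dispenser.

Things in the scene. Friction and masses are not known exactly. Their poses are not given: they have to be found in the camera images.
- scale: Fixed bench parcel scale. Platform (black rubber top) 200 mm (x) by 300 mm (y), top face 60 mm above the counter, slab 16 mm thick, on a grey housing 160 x 260 mm. A black display pod (50 x 120 mm, 35 mm high) is centred at x -125, y -50 mm. Origin: on the counter under the platform's centre; z up. The parcel sticks out over its +y end.
- parcel: Loose slim rigid brown cardboard mailer, 110 (x) by 140 (y) by 16 mm (z), about 0.25 kg. Origin: centre of the face with the white barred label; z points from there to the plain face (pale tape strip). z is up at the start; label up means z down. Its y is roughly along the scale's y at the start, the +y end overhanging the platform by about 28 to 50 mm.
- corner0 (a point): Corner of the parcel at x = +55 mm, y = +70 mm in the parcel's frame, at half its thickness.
- corner1 (a point): Corner of the parcel at x = +55 mm, y = -70 mm in the parcel's frame, at half its thickness.
- corner2 (a point): Corner of the parcel at x = -55 mm, y = -70 mm in the parcel's frame, at half its thickness.
- corner3 (a point): Corner of the parcel at x = -55 mm, y = +70 mm in the parcel's frame, at half its thickness.
- bottle: Bystander: clear plastic bottle standing upright, 64 mm diameter, 190 mm tall, beyond the far side of the scale. Origin: centre of its foot.
- tape: Bystander: yellow roll of tape lying flat, 100 mm diameter, 45 mm high, beyond the far side of the scale. Origin: centre of its underside.
- dispenser: Bystander: blue and orange tape dispenser, 55 x 130 mm, about 70 mm high, beyond the far side of the scale. Origin: centre of its underside.
There are look-alikes about, which are no part of the job. What is meant by the parcel is not purple or turquoise, and is the smaller of those in its own colour.

How it is judged:
By the outcome, as a careful person would: the job done as asked, in the order asked, and still so for the second after the job is handed in, with the robot touching nothing.
It also fails if it takes over 48 s, if anything falls off the work surface, if the arm or the gripper's body presses on something with over 40 N, if the wrist force passes 120 N, or if a joint passes its speed limit or range.

## Working session

There is one attempt and no reset: what is moved stays moved. The work goes in short steps, Python scripts to look and compute and a tool call to move; the robot and the scene stay as the last step left them, time stands still between calls to the robot, and variables do not carry over. Pictures are saved under pics/ and viewed, at most 10 in all, crops included, and the job is handed in when it is done.

Besides the shell and the picture viewer there is one more tool, called after "Request:" as name(argument=value, ...), one argument or row to a line, values as JSON. apply_moves: Moves the arm, as the interface text tells. Its arguments: {"type":"object","properties":{"increments":{"type":"array","items":{"type":"object","properties":{"x":{"type":"number"},"y":{"type":"number"},"z":{"type":"number"},"rx":{"type":"number"},"ry":{"type":"number"},"rz":{"type":"number"},"claw":{"type":"number"}}}},"force":{"type":"number"}},"required":["increments"]}

```bash
ls; mkdir -p pics; python3 - <<'E'
from workcell import readout, imaging
import cv2,numpy as np
for n in("top","side"):
    s=imaging.snapshot(n); cv2.imwrite(f"pics/{n}0.png",s["pixels"]); print(n,np.round(s["camera_matrix"],1).tolist(),np.round(s["extrinsics"],4).tolist())
print(readout.sense())
E
```

```text
pics
top [[499.1, 0.0, 315.6], [0.0, 499.1, 241.6], [0.0, 0.0, 1.0]] [[0.0383, -0.9789, 0.2009, 0.3482], [-0.9993, -0.0371, 0.0097, 0.0806], [-0.002, -0.2011, -0.9796, 1.1439], [0.0, 0.0, 0.0, 1.0]]
side [[441.8, 0.0, 315.0], [0.0, 441.8, 232.4], [0.0, 0.0, 1.0]] [[0.9972, -0.0517, 0.0538, 0.5341], [-0.0746, -0.6968, 0.7133, -0.5517], [0.0006, -0.7154, -0.6988, 0.7131], [0.0, 0.0, 0.0, 1.0]]
{'clock': 0.1, 'joint_positions': array([-8.37376317e+01,  3.02728933e+01,  8.21499091e+01,  8.75375523e-04,
        6.76911127e+01, -1.02256961e+01]), 'qvel': array([-0.04386364, -0.24750388, -0.0893137 , -0.0279153 ,  0.00123233,
        0.00600888]), 'tau': array([ 1.40488173e-04, -4.40984058e+01, -1.77150142e+01,  6.34497358e-02,
        5.34155988e-02, -5.07708376e-05]), 'tool_pos': array([ 0.17735917, -0.59860323,  0.22167271]), 'tool_rot': array([-1.79888038e+02, -2.10192321e-02,  1.64877108e+01]), 'ft_force': array([0.14390591, 0.04186054, 0.32836955]), 'ft_torque': array([ 0.01022227,  0.04084162, -0.00138433]), 'grip_force': 0.0, 'grip_width': 0.08722387043461942}
```

View pics/top0.png

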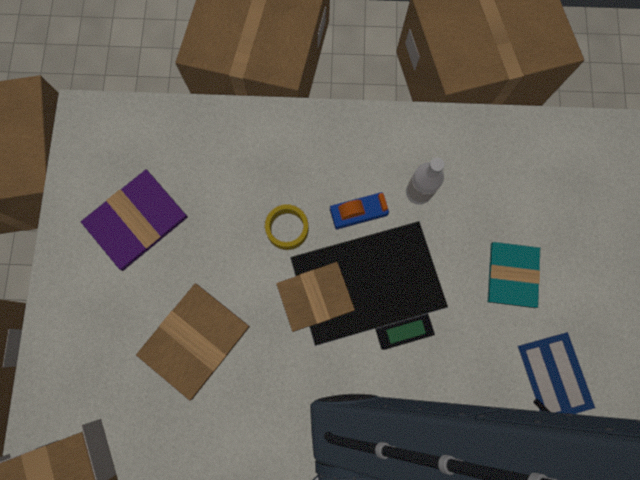

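View pics/side0.png

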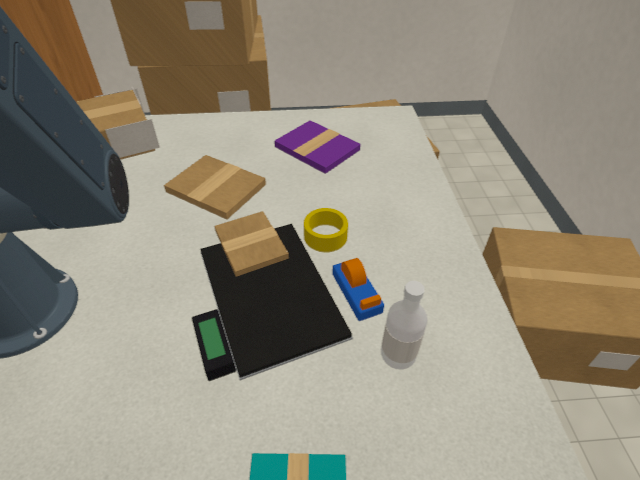

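The top view shows the parcel (about 315,297) sticking out of the platform's left (+y) end. The tape (287,227), dispenser (360,210) and bottle (427,180) are on the far side. I'll enlarge it.

```bash
python3 - <<'E'
import cv2
a=cv2.imread("pics/top0.png")[200:360,260:460]
cv2.imwrite("pics/topc.png",cv2.resize(a,None,fx=3.75,fy=3.75,interpolation=cv2.INTER_CUBIC))
a=cv2.imread("pics/side0.png")[200:390,180:380]
cv2.imwrite("pics/sidec.png",cv2.resize(a,None,fx=3,fy=3,interpolation=cv2.INTER_CUBIC))
E
```

```text
(no output)
```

View pics/topc.png

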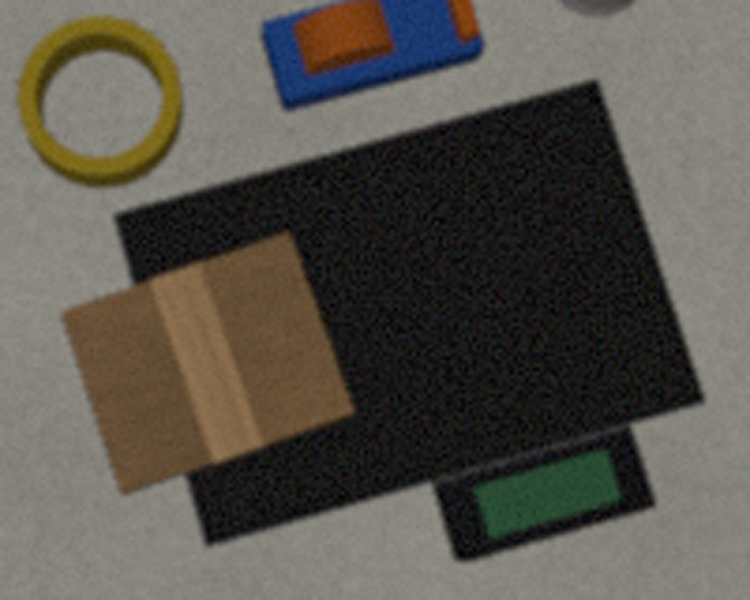

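View pics/sidec.png

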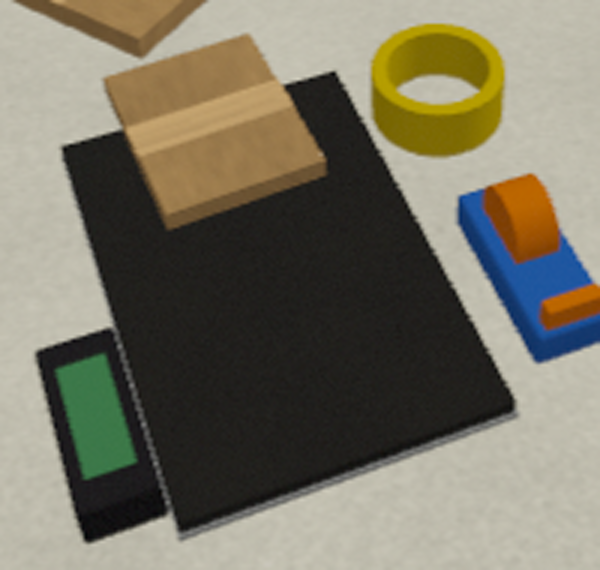

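The crop shows the platform corners at (117,215), (598,82), (703,401), (208,544). The parcel's top corners are at (63,313), (290,232), (355,411), (123,493).

```bash
cat > h.py <<'E'
import numpy as np
from scipy.spatial.transform import Rotation as R
C={"top":(np.array([[499.1,0,315.6],[0,499.1,241.6],[0,0,1]]),np.array([[0.0383,-0.9789,0.2009,0.3482],[-0.9993,-0.0371,0.0097,0.0806],[-0.002,-0.2011,-0.9796,1.1439]])),
"side":(np.array([[441.8,0,315.],[0,441.8,232.4],[0,0,1]]),np.array([[0.9972,-0.0517,0.0538,0.5341],[-0.0746,-0.6968,0.7133,-0.5517],[0.0006,-0.7154,-0.6988,0.7131]]))}
def px(n,p,z):
    K,E=C[n]; d=E[:,:3]@np.linalg.solve(K,np.array([*p,1.])); o=E[:,3]; return o+d*(z-o[2])/d[2]
def crop(p,f,o): return (np.array(p)+.5)/f-.5+o
def rect(P):
    P=np.array(P); e=lambda a,b:np.linalg.norm(P[a]-P[b])
    return P.mean(0),e(0,1),e(1,2),e(2,3),e(3,0)
E
python3 - <<'E'
from h import *
np.set_printoptions(precision=4,suppress=True)
t=lambda L,z:[px("top",crop(p,3.75,np.array([260,200])),z) for p in L]
s=lambda L,z:[px("side",crop(p,3,np.array([180,200])),z) for p in L]
for P in (t([(117,215),(598,82),(703,401),(208,544)],.06),s([(337,73),(515,405),(180,530),(63,148)],.06),
 t([(63,313),(290,232),(355,411),(123,493)],.076),s([(248,35),(325,160),(167,218),(105,80)],.076)):
    P=np.array(P);print(P[:,:2].tolist(),rect(P)); d=(P[0]-P[1])+(P[3]-P[2]); print("yaw of y axis",np.degrees(np.arctan2(d[1],d[0]))-90)
E
```

```text
[[0.5338844281880932, 0.14453888980085133], [0.6250702197138326, -0.1380210177799377], [0.43821406800809964, -0.19774580120397406], [0.34676540048982957, 0.0838239622614521]] (array([ 0.486 , -0.0269,  0.06  ]), np.float64(0.2969089927035549), np.float64(0.19616898629835433), np.float64(0.296047953022552), np.float64(0.19672273115442981))
yaw of y axis 17.93912838930315
[[0.5368344683661196, 0.1444832801557855], [0.6276744152044079, -0.13924101325021176], [0.44084091276926746, -0.20200675992105271], [0.34855617619609297, 0.08393421510712695]] (array([ 0.4885, -0.0282,  0.06  ]), np.float64(0.2979116825676957), np.float64(0.19709463865699092), np.float64(0.30046416392715836), np.float64(0.1977748835942739))
yaw of y axis 17.820528861021387
[[0.47308852466673695, 0.17175830805276016], [0.524985215774991, 0.04323427602119821], [0.4237250382906319, 0.0033842722543538095], [0.3729983744624358, 0.13257866209581237]] (array([0.4487, 0.0877, 0.076 ]), np.float64(0.13860625295287182), np.float64(0.10881932890981005), np.float64(0.1387961987579112), np.float64(0.10748526794510653))
yaw of y axis 21.712423943238164
[[0.4740947624609248, 0.17228832822606455], [0.5257875718646108, 0.04465654067190128], [0.4250555105429655, 0.0021285658548104713], [0.37512335272320185, 0.13227088357512617]] (array([0.45  , 0.0878, 0.076 ]), np.float64(0.1377026497142189), np.float64(0.10934156035172911), np.float64(0.13939240741931885), np.float64(0.10675549551129983))
yaw of y axis 21.51636244974391
```

```bash
cat >> h.py <<'E'
def pose(s): return np.array(s["tool_pos"]),R.from_euler("xyz",s["tool_rot"],degrees=True)
def inc(p0,R0,p,Rt):
    d=R0.inv().apply(np.array(p)-p0)*100; v=(R0.inv()*Rt).as_rotvec()
    return dict(zip(["x","y","z","rx","ry","rz"],[float(a) for a in np.round([*d,*v],3)]))
E
python3 - <<'E'
from h import *
from workcell import readout
p,r=pose(readout.sense())
print(inc(p,r,[.45,-.35,.40],R.from_euler("z",40,degrees=True)*R.from_euler("x",-140,degrees=True)))
print((R.from_euler("z",40,degrees=True)*R.from_euler("x",-140,degrees=True)).as_matrix().round(2))
E
```

```text
{'x': 33.205, 'y': -16.135, 'z': -17.789, 'rx': 0.686, 'ry': -0.144, 'rz': -0.393}
[[ 0.77  0.49 -0.41]
 [ 0.64 -0.59  0.49]
 [-0.   -0.64 -0.77]]
```

Request:
apply_moves(
  increments=[
    {"x":5,"y":-2,"z":-5},
    {"x":10,"y":-5,"z":-10,"rx":-0.1,"rz":-0.1},
    {"x":15,"y":-8,"z":-15,"rx":-0.2,"rz":-0.2},
    {"x":20,"y":-11,"z":-18,"rx":-0.3,"rz":-0.3},
    {"x":25,"y":-13,"z":-18,"rx":-0.4,"rz":-0.4},
    {"x":29,"y":-15,"z":-18,"rx":-0.5,"rz":-0.4},
    {"x":33,"y":-16,"z":-18,"rx":-0.6,"rz":-0.4},
  ],
)

```text
invalid input at $.increments[0]: expected keys x, y, z, rx, ry, rz, claw
```

```bash
python3 - <<'E'
from workcell import readout
s=readout.sense(); print({k:s[k].round(3).tolist() if hasattr(s[k],'round') else s[k] for k in("clock","joint_positions","tool_pos","tool_rot","qvel")})
E
```

```text
{'clock': 0.1, 'joint_positions': [-83.738, 30.273, 82.15, 0.001, 67.691, -10.226], 'tool_pos': [0.177, -0.599, 0.222], 'tool_rot': [-179.888, -0.021, 16.488], 'qvel': [-0.044, -0.248, -0.089, -0.028, 0.001, 0.006]}
```

All keys are needed.

Request:
apply_moves(
  increments=[
    {"x":5,"y":-2,"z":-5,"rx":0,"ry":0,"rz":0,"claw":-1},
    {"x":10,"y":-5,"z":-10,"rx":-0.1,"ry":0,"rz":-0.1,"claw":-1},
    {"x":15,"y":-8,"z":-15,"rx":-0.2,"ry":0,"rz":-0.2,"claw":-1},
    {"x":20,"y":-11,"z":-18,"rx":-0.3,"ry":0,"rz":-0.3,"claw":-1},
    {"x":25,"y":-13,"z":-18,"rx":-0.4,"ry":0,"rz":-0.4,"claw":-1},
    {"x":29,"y":-15,"z":-18,"rx":-0.5,"ry":0,"rz":-0.4,"claw":-1},
    {"x":33,"y":-16,"z":-18,"rx":-0.6,"ry":0,"rz":-0.4,"claw":-1},
  ],
)

```text
clock: 0.8
tool_pos: [0.3944, -0.3949, 0.3923]
tool_rot: [146.0, 6.6, 38.0]
ft_force: [-0.1, -2.0, -0.4]
grip_width: 0.0871
grip_force: 0.0
```

```bash
python3 - <<'E'
from workcell import readout
s=readout.sense(); print({k:s[k].round(3).tolist() if hasattr(s[k],'round') else s[k] for k in("clock","joint_positions","tool_pos","tool_rot","qvel")})
E
```

```text
{'clock': 0.8, 'joint_positions': [-54.162, 3.324, 102.598, -6.572, 39.977, -0.443], 'tool_pos': [0.394, -0.395, 0.392], 'tool_rot': [146.041, 6.567, 38.018], 'qvel': [74.929, -10.297, 25.37, -65.092, -67.075, 108.581]}
```

```bash
cat >> h.py <<'E'
S4=1;S5=1
def E(a,q): return R.from_euler(a,q,degrees=True)
def fkR(j,s4=1,s6=1): return E("z",j[0])*E("y",j[1]+j[2])*E("z",s4*j[3])*E("y",j[4])*E("z",s6*j[5]+90)
E
python3 - <<'E'
from h import *
for j,e in (([-83.738,30.273,82.15,.001,67.691,-10.226],[-179.888,-.021,16.488]),([-54.162,3.324,102.598,-6.572,39.977,-.443],[146.041,6.567,38.018])):
  for s4 in(1,-1):
    for s6 in (1,-1): print(s4,s6,np.degrees((fkR(j,s4,s6).inv()*E("xyz",e)).magnitude()))
E
```

```text
1 1 0.0004284404980428688
1 -1 20.452400906368823
-1 1 0.0017459506722956096
-1 -1 20.451641772648458
1 1 0.0008228276672337049
1 -1 0.8863929024731416
-1 1 13.144582079859319
-1 -1 13.835183789688468
```

Request:
apply_moves(
  increments=[
    {"x":0,"y":-5,"z":0,"rx":0,"ry":0,"rz":0,"claw":-1},
    {"x":0,"y":-10,"z":0,"rx":0,"ry":0.1,"rz":0,"claw":-1},
    {"x":0,"y":-15,"z":0,"rx":0,"ry":0.1,"rz":0,"claw":-1},
    {"x":0,"y":-15,"z":0,"rx":0,"ry":0.1,"rz":0,"claw":-1},
    {"x":0,"y":-15,"z":0,"rx":0,"ry":0.1,"rz":0,"claw":-1},
  ],
)

```text
clock: 1.3
tool_pos: [0.3072, -0.3002, 0.3054]
tool_rot: [147.0, 1.7, 41.2]
ft_force: [-1.0, -0.1, -0.3]
grip_width: 0.0871
grip_force: 0.0
```

```bash
python3 - <<'E'
from workcell import readout
s=readout.sense(); print({k:s[k].round(3).tolist() if hasattr(s[k],'round') else s[k] for k in("clock","joint_positions","tool_pos","tool_rot","qvel")})
E
```

```text
{'clock': 1.3, 'joint_positions': [-64.693, -3.532, 124.539, 15.735, 27.573, -28.374], 'tool_pos': [0.307, -0.3, 0.305], 'tool_rot': [147.022, 1.701, 41.246], 'qvel': [0.806, 1.171, -8.021, -1.182, -1.455, 2.181]}
```

```bash
cat >> h.py <<'E'
def A(j):
    M1=E("z",j[0]).as_matrix();M2=M1@E("y",j[1]).as_matrix();M3=M2@E("y",j[2]).as_matrix();M6=fkR(j).as_matrix()
    return np.c_[M1,M2[:,[0,2]],M3[:,[0,2]],M6[:,2]]
J=[[-83.738,30.273,82.15,.001,67.691,-10.226],[-54.162,3.324,102.598,-6.572,39.977,-.443],[-64.693,-3.532,124.539,15.735,27.573,-28.374]]
P=[[.17736,-.5986,.22167],[.3944,-.3949,.3923],[.3072,-.3002,.3054]]
W=np.linalg.lstsq(np.vstack([A(j) for j in J]),np.ravel(P),rcond=1e-4)[0]
def fk(j): return A(j)@W
LO=np.array([-176.69,-43.24,12.49,-82,0,-163.58]);HI=np.array([176.69,126.21,139.97,262,151.66,163.58])
from scipy.optimize import least_squares
def ik(p,Rt,seeds=12,q0=None):
    out=[];rng=np.random.default_rng(0)
    for k in range(seeds):
        s=rng.uniform(LO,HI) if q0 is None else np.array(q0)
        f=lambda j:np.r_[(fk(j)-p)*10,(Rt.inv()*fkR(j)).as_rotvec()]
        r=least_squares(f,np.clip(s,LO+.1,HI-.1),bounds=(LO,HI),x_scale=30.)
        if r.cost<1e-6 and not any(np.allclose(r.x,o,atol=1) for o in out): out.append(r.x)
        if q0 is not None: break
    return out
E
python3 - <<'E'
from h import *
np.set_printoptions(precision=4,suppress=True)
print(W, np.vstack([A(j) for j in J])@W-np.ravel(P))
np.set_printoptions(precision=1,suppress=True)
a=np.radians(21.6); yp=np.array([-np.sin(a),np.cos(a),0]); c=np.array([.4493,.0878,.068])
for sg in(1,-1):
  z=-yp;y=np.array([0,0,sg]);x=np.cross(y,z); Rt=R.from_matrix(np.c_[x,y,z])
  for back in (0.035,-.1):
    p=c+yp*(.070-back)
    for dz in (0,.1):
      print(sg,back,dz,*ik(p+[0,0,dz],Rt,25))
E
```

```text
[ 0.0004  0.111   0.2738 -0.0002  0.5883  0.1139  0.3912  0.3058] [ 0.  0. -0. -0. -0. -0. -0. -0. -0.]
1 0.035 0
1 0.035 0.1
1 -0.1 0 [ 51.9  70.1  89.  -61.3 100.4 161.8]
1 -0.1 0.1 [ 51.9  60.   92.9 -62.5 103.3 156.2]
-1 0.035 0 [ 39.   70.3 100.2 -72.9  92.8  -9.1]
-1 0.035 0.1 [ 39.   59.2 104.5 -73.3  94.8 -15.6]
-1 -0.1 0 [ 51.9  70.1  89.  -61.3 100.4 -18.2]
-1 -0.1 0.1 [ 51.9  60.   92.9 -62.5 103.3 -23.8]
```

```bash
cat >> h.py <<'E'
def ys(a): a=np.radians(a); return np.array([-np.sin(a),np.cos(a),0])
def Rh(a,sg,tilt=0):  # tool z = -ys(a), tool y = sg*world z; tilt>0 nose down
    z=-ys(a);y=np.array([0,0,sg]);return R.from_matrix(np.c_[np.cross(y,z),y,z])*E("x",-sg*tilt)
SC=np.array([.487,-.0275,0]);PC=np.array([.4493,.0878,.068])
E
python3 - <<'E'
from h import *
np.set_printoptions(precision=0,suppress=True)
for a in range(-20,80,10):
  for ov in (.04,.06):
    # place: parcel centre on scale axis, tool dir -ys(a); TCP such that 30mm grip
    e=SC+ys(17.9)*(.150+ov-.07)+[0,0,.07]  # parcel centre
    p=e+ys(a)*(.07-.032)
    print("place",a,ov,*ik(p,Rh(a,1),8), "| grasp-1",*ik(PC+ys(a)*(.07-.032),Rh(a,-1),8))
E
```

```text
place -20 0.04 [ 27.  72.  73. -49. 115. 154.] | grasp-1 [ 27.  72.  73. -49. 115. -26.]
place -20 0.06 [ 28.  72.  72. -48. 116. 154.] | grasp-1 [ 27.  72.  73. -49. 115. -26.]
place -10 0.04 [ 30.  71.  79. -54. 109. 156.] | grasp-1 [ 30.  71.  79. -54. 109. -24.]
place -10 0.06 [ 32.  71.  78. -52. 110. 156.] | grasp-1 [ 30.  71.  79. -54. 109. -24.]
place 0 0.04 [ 33.  70.  85. -59. 103. 159.] | grasp-1 [ 34.  70.  85. -59. 103. -21.]
place 0 0.06 [ 35.  70.  84. -58. 105. 158.] | grasp-1 [ 34.  70.  85. -59. 103. -21.]
place 10 0.04 [ 36.  70.  92. -65.  98. 164.] | grasp-1 [ 37.  70.  92. -65.  98. -16.]
place 10 0.06 [ 38.  70.  91. -63.  99. 163.] | grasp-1 [ 37.  70.  92. -65.  98. -16.]
place 20 0.04 | grasp-1 [ 39.  70.  99. -71.  94. -10.]
place 20 0.06 | grasp-1 [ 39.  70.  99. -71.  94. -10.]
place 30 0.04 | grasp-1
place 30 0.06 | grasp-1
place 40 0.04 | grasp-1
place 40 0.06 | grasp-1
place 50 0.04 [  41.   77.  121.  261.   93. -162.] | grasp-1 [ 41.  77. 121. 261.  93.  18.]
place 50 0.06 | grasp-1 [ 41.  77. 121. 261.  93.  18.]
place 60 0.04 [  38.   84.  129.  251.  102. -149.] | grasp-1 [ 38.  84. 129. 251. 102.  30.]
place 60 0.06 [  42.   82.  127.  254.   99. -152.] | grasp-1 [ 38.  84. 129. 251. 102.  30.]
place 70 0.04 [  31.   94.  136.  242.  119. -137.] | grasp-1 [ 31.  94. 136. 243. 119.  43.]
place 70 0.06 [  36.   91.  135.  245.  114. -140.] | grasp-1 [ 31.  94. 136. 243. 119.  43.]
```

```bash
cat >> h.py <<'E'
def jpath(q1,n,q0=None):
    from workcell import readout
    s=readout.sense(); p0,R0=pose(s); q0=s["joint_positions"] if q0 is None else q0
    for k in range(1,n+1):
        j=q0+(np.array(q1)-q0)*k/n; p=fk(j); r=fkR(j)
        print(k,list(inc(p0,R0,p,r).values()),p.round(2),r.as_matrix()[:,2].round(1))
E
python3 - <<'E'
from h import *
np.set_printoptions(precision=1,suppress=True)
g=ik(PC+ys(21.6)*(.07+.06)+[0,0,.14],Rh(21.6,-1),10); print(g)
np.set_printoptions(precision=3,suppress=True)
jpath(g[0],24)
for n,u,v,z in(("tape",287,227,.045),("bottle",425,185,.1),("disp",360,210,.03)): print(n,px("top",(u,v),z))
E
```

```text
[array([ 48.4,  55.4,  97.6, -65.7, 101.8, -24.5])]
1 [3.133, -1.647, 1.007, 0.08, 0.048, -0.117] [ 0.32 -0.27  0.29] [ 0.3 -0.3 -0.9]
2 [5.974, -3.528, 1.769, 0.159, 0.089, -0.236] [ 0.34 -0.25  0.27] [ 0.3 -0.3 -0.9]
3 [8.493, -5.565, 2.312, 0.237, 0.122, -0.358] [ 0.35 -0.22  0.25] [ 0.2 -0.2 -0.9]
4 [10.674, -7.684, 2.665, 0.314, 0.147, -0.482] [ 0.35 -0.19  0.24] [ 0.2 -0.2 -1. ]
5 [12.519, -9.81, 2.859, 0.388, 0.163, -0.607] [ 0.36 -0.17  0.22] [ 0.1 -0.1 -1. ]
6 [14.047, -11.875, 2.924, 0.46, 0.17, -0.734] [ 0.36 -0.15  0.21] [ 0.  -0.1 -1. ]
7 [15.291, -13.818, 2.888, 0.528, 0.168, -0.862] [ 0.35 -0.13  0.2 ] [-0.  -0.1 -1. ]
8 [16.299, -15.59, 2.777, 0.592, 0.157, -0.99] [ 0.35 -0.11  0.19] [-0.1 -0.1 -1. ]
9 [17.128, -17.153, 2.609, 0.653, 0.135, -1.12] [ 0.35 -0.09  0.19] [-0.2 -0.1 -1. ]
10 [17.845, -18.484, 2.399, 0.707, 0.103, -1.249] [ 0.34 -0.08  0.18] [-0.3 -0.2 -0.9]
11 [18.517, -19.576, 2.154, 0.756, 0.061, -1.377] [ 0.34 -0.07  0.18] [-0.3 -0.3 -0.9]
12 [19.214, -20.438, 1.874, 0.799, 0.008, -1.505] [ 0.34 -0.05  0.17] [-0.4 -0.3 -0.9]
13 [20.001, -21.094, 1.552, 
[... 386 characters left out ...]
.18] [-0.3 -0.8 -0.6]
18 [26.887, -23.056, -1.29, 0.855, -0.538, -2.195] [0.37 0.03 0.18] [-0.2 -0.8 -0.5]
19 [28.967, -23.659, -2.269, 0.822, -0.665, -2.288] [0.38 0.05 0.19] [-0.1 -0.9 -0.4]
20 [31.238, -24.506, -3.441, 0.775, -0.799, -2.371] [0.39 0.07 0.19] [-0.1 -0.9 -0.3]
21 [33.645, -25.664, -4.822, 0.711, -0.941, -2.442] [0.4 0.1 0.2] [ 0.  -1.  -0.3]
22 [36.117, -27.191, -6.423, 0.632, -1.087, -2.5] [0.4  0.13 0.2 ] [ 0.2 -1.  -0.2]
23 [38.571, -29.134, -8.248, 0.536, -1.237, -2.544] [0.4  0.17 0.2 ] [ 0.3 -1.  -0.1]
24 [40.911, -31.523, -10.29, 0.424, -1.388, -2.571] [0.4  0.21 0.21] [ 0.4 -0.9 -0. ]
tape [0.605 0.157 0.045]
bottle [ 0.698 -0.143  0.1  ]
disp [ 0.655 -0.008  0.03 ]
```

```bash
python3 - <<'E'
from h import *
np.set_printoptions(precision=3,suppress=True)
m=np.array([5,20,95,-20,70,-20.]); jpath(m,12)
E
```

```text
1 [3.853, -0.119, 0.49, 0.054, 0.057, -0.121] [ 0.34 -0.28  0.3 ] [ 0.3 -0.4 -0.9]
2 [7.59, -0.569, 0.761, 0.108, 0.105, -0.243] [ 0.36 -0.25  0.29] [ 0.3 -0.3 -0.9]
3 [11.181, -1.296, 0.827, 0.16, 0.144, -0.366] [ 0.39 -0.22  0.29] [ 0.3 -0.2 -0.9]
4 [14.605, -2.248, 0.705, 0.21, 0.173, -0.49] [ 0.41 -0.19  0.28] [ 0.3 -0.2 -0.9]
5 [17.855, -3.378, 0.412, 0.258, 0.193, -0.615] [ 0.42 -0.16  0.28] [ 0.2 -0.2 -1. ]
6 [20.936, -4.644, -0.042, 0.301, 0.204, -0.74] [ 0.44 -0.13  0.27] [ 0.2 -0.1 -1. ]
7 [23.863, -6.011, -0.649, 0.34, 0.205, -0.864] [ 0.45 -0.1   0.27] [ 0.1 -0.1 -1. ]
8 [26.656, -7.457, -1.405, 0.374, 0.197, -0.988] [ 0.46 -0.07  0.27] [ 0.1 -0.2 -1. ]
9 [29.34, -8.968, -2.311, 0.401, 0.18, -1.109] [ 0.47 -0.04  0.27] [ 0.  -0.2 -1. ]
10 [31.937, -10.543, -3.377, 0.422, 0.154, -1.229] [ 0.48 -0.01  0.27] [ 0.  -0.2 -1. ]
11 [34.466, -12.19, -4.612, 0.434, 0.118, -1.346] [0.48 0.02 0.27] [-0.  -0.3 -1. ]
12 [36.938, -13.926, -6.031, 0.438, 0.075, -1.459] [0.49 0.06 0.27] [-0.  -0.3 -0.9]
```

Request:
apply_moves(
  increments=[
    {"x":3.9,"y":-0.1,"z":0.5,"rx":0.05,"ry":0.06,"rz":-0.12,"claw":-1},
    {"x":7.6,"y":-0.6,"z":0.8,"rx":0.11,"ry":0.1,"rz":-0.24,"claw":-1},
    {"x":11.2,"y":-1.3,"z":0.8,"rx":0.16,"ry":0.14,"rz":-0.37,"claw":-1},
    {"x":14.6,"y":-2.2,"z":0.7,"rx":0.21,"ry":0.17,"rz":-0.49,"claw":-1},
    {"x":17.9,"y":-3.4,"z":0.4,"rx":0.26,"ry":0.19,"rz":-0.61,"claw":-1},
    {"x":20.9,"y":-4.6,"z":0,"rx":0.3,"ry":0.2,"rz":-0.74,"claw":-1},
    {"x":23.9,"y":-6,"z":-0.6,"rx":0.34,"ry":0.2,"rz":-0.86,"claw":-1},
    {"x":26.7,"y":-7.5,"z":-1.4,"rx":0.37,"ry":0.2,"rz":-0.99,"claw":-1},
    {"x":29.3,"y":-9,"z":-2.3,"rx":0.4,"ry":0.18,"rz":-1.11,"claw":-1},
    {"x":31.9,"y":-10.5,"z":-3.4,"rx":0.42,"ry":0.15,"rz":-1.23,"claw":-1},
    {"x":34.5,"y":-12.2,"z":-4.6,"rx":0.43,"ry":0.12,"rz":-1.35,"claw":-1},
    {"x":36.9,"y":-13.9,"z":-6,"rx":0.44,"ry":0.07,"rz":-1.46,"claw":-1},
  ],
)

```text
clock: 2.5
tool_pos: [0.4908, 0.0526, 0.271]
tool_rot: [-167.4, 15.5, 124.6]
ft_force: [1.4, -0.2, -0.2]
grip_width: 0.0873
grip_force: 0.0
```

```bash
python3 - <<'E'
from h import *
from workcell import readout
np.set_printoptions(precision=3,suppress=True)
print(readout.sense()["joint_positions"])
jpath([ 48.4,55.4,97.6,-65.7,101.8,-24.5],12)
E
```

```text
[  5.092  20.288  94.431 -20.824  70.23  -19.802]
1 [2.046, -0.402, 1.343, 0.093, -0.035, -0.106] [0.48 0.06 0.25] [-0.1 -0.4 -0.9]
2 [3.853, -0.825, 2.421, 0.185, -0.078, -0.211] [0.46 0.07 0.24] [-0.1 -0.5 -0.9]
3 [5.44, -1.215, 3.234, 0.275, -0.129, -0.313] [0.45 0.08 0.23] [-0.1 -0.6 -0.8]
4 [6.847, -1.517, 3.789, 0.363, -0.188, -0.413] [0.44 0.09 0.22] [-0.1 -0.7 -0.7]
5 [8.126, -1.686, 4.094, 0.448, -0.255, -0.51] [0.43 0.09 0.21] [-0.1 -0.7 -0.7]
6 [9.337, -1.688, 4.163, 0.531, -0.329, -0.603] [0.42 0.1  0.21] [-0.1 -0.8 -0.6]
7 [10.549, -1.505, 4.013, 0.611, -0.412, -0.693] [0.42 0.12 0.21] [-0.  -0.9 -0.5]
8 [11.83, -1.135, 3.668, 0.688, -0.502, -0.778] [0.42 0.13 0.21] [ 0.  -0.9 -0.4]
9 [13.251, -0.589, 3.156, 0.761, -0.6, -0.857] [0.41 0.14 0.21] [ 0.1 -1.  -0.3]
10 [14.876, 0.104, 2.51, 0.829, -0.705, -0.932] [0.41 0.16 0.21] [ 0.2 -1.  -0.2]
11 [16.76, 0.903, 1.765, 0.892, -0.818, -1.0] [0.41 0.18 0.21] [ 0.3 -1.  -0.1]
12 [18.949, 1.753, 0.962, 0.95, -0.939, -1.062] [0.4  0.21 0.21] [ 0.4 -0.9 -0. ]
```

Request:
apply_moves(
  increments=[
    {"x":2,"y":-0.4,"z":1,"rx":0.09,"ry":-0.03,"rz":-0.11,"claw":-1},
    {"x":3.9,"y":-0.8,"z":2,"rx":0.18,"ry":-0.08,"rz":-0.21,"claw":-1},
    {"x":5.4,"y":-1.2,"z":2.8,"rx":0.27,"ry":-0.13,"rz":-0.31,"claw":-1},
    {"x":6.8,"y":-1.5,"z":3.3,"rx":0.36,"ry":-0.19,"rz":-0.41,"claw":-1},
    {"x":8.1,"y":-1.7,"z":3.6,"rx":0.45,"ry":-0.25,"rz":-0.51,"claw":-1},
    {"x":9.3,"y":-1.7,"z":4,"rx":0.53,"ry":-0.33,"rz":-0.6,"claw":-1},
    {"x":10.5,"y":-1.5,"z":4,"rx":0.61,"ry":-0.41,"rz":-0.69,"claw":-1},
    {"x":11.8,"y":-1.1,"z":3.7,"rx":0.69,"ry":-0.5,"rz":-0.78,"claw":-1},
    {"x":13.3,"y":-0.6,"z":3.2,"rx":0.76,"ry":-0.6,"rz":-0.86,"claw":-1},
    {"x":14.9,"y":0.1,"z":2.5,"rx":0.83,"ry":-0.71,"rz":-0.93,"claw":-1},
    {"x":16.8,"y":0.9,"z":1.8,"rx":0.89,"ry":-0.82,"rz":-1,"claw":-1},
    {"x":18.95,"y":1.75,"z":0.95,"rx":0.95,"ry":-0.94,"rz":-1.06,"claw":-1},
  ],
)

```text
clock: 3.7
tool_pos: [0.3999, 0.2108, 0.2062]
tool_rot: [-90.2, 0.1, -158.3]
ft_force: [0.0, 0.3, -0.2]
grip_width: 0.0866
grip_force: 0.0
```

```bash
python3 - <<'E'
from h import *
from workcell import readout,imaging
import cv2
s=readout.sense();print(s["joint_positions"].round(1),s["tool_pos"],s["tool_rot"])
t=imaging.snapshot("side")["pixels"];cv2.imwrite("pics/s1.png",t)
E
```

```text
[ 48.7  55.4  97.5 -65.6 101.8 -24.3] [0.39992646 0.21075896 0.20617362] [-9.01588350e+01  1.46136883e-01 -1.58286758e+02]
```

View pics/s1.png

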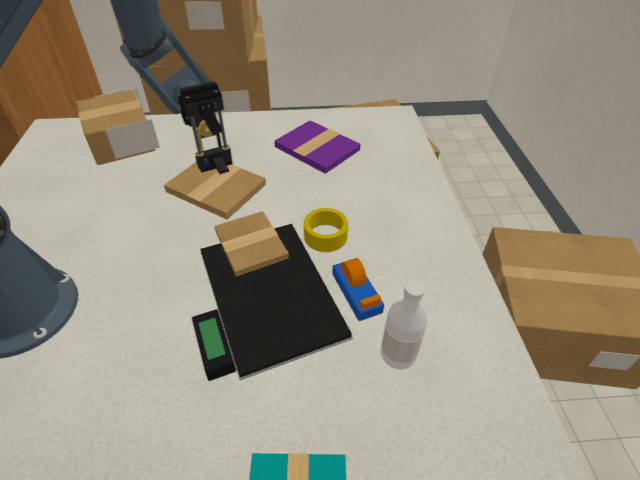

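The side view shows the gripper hovering level over the big look-alike (about 215,185), with the wrist behind it at (180,90). I'll overlay a scale to judge the clearance.

```bash
python3 - <<'E'
from h import *
import cv2
im=cv2.imread("pics/s1.png")
def proj(n,X):
    K,Ex=C[n]; c=Ex[:,:3].T@(np.array(X)-Ex[:,3]); u=K@c; return u[:2]/u[2]
tcp=np.array([.3999,.2108,.2062]); o=np.array([60,0]);f=3.2
a=cv2.resize(im[0:185,60:310],None,fx=f,fy=f,interpolation=cv2.INTER_CUBIC)
pt=lambda X:tuple(int(v) for v in (proj("side",X)-o)*f)
b=ys(21.7);xs=np.array([b[1],-b[0],0])
for d,col in((0,(0,255,0)),(.07,(0,0,255)),(.17,(255,0,255)),(.306,(255,0,0))):
    cv2.line(a,pt(tcp+b*d-[0,0,.07]),pt(tcp+b*d+[0,0,.07]),col,1)
    cv2.line(a,pt(tcp+b*d-xs*.0375),pt(tcp+b*d+xs*.0375),col,1)
cv2.imwrite("pics/s1c.png",a)
print([px("top",p,.02)[:2].round(3) for p in((193,341),(196,285),(248,327),(192,398),(138,354))])
E
```

```text
[array([0.344, 0.354]), array([0.468, 0.358]), array([0.379, 0.234]), array([0.224, 0.345]), array([0.312, 0.472])]
```

View pics/s1c.png

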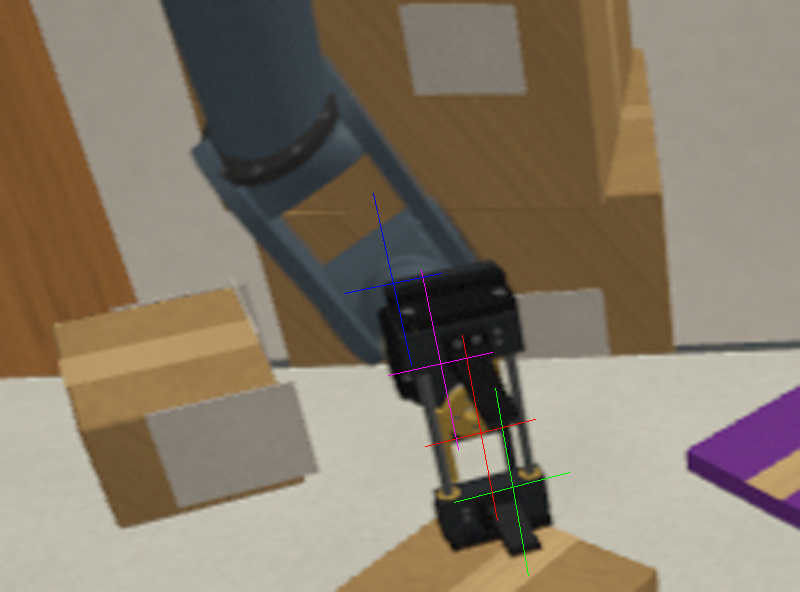

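The overlay shows the gripper body is a frame that reaches about ±95 mm along the closing axis. A level grip at 68 mm is therefore impossible. Instead I'll hook the lower finger under the overhang with the tool tilted nose-down, lift that end and grip it tilted. I'll lay it down the same way in reverse, then push it in.

```bash
cat >> h.py <<'E'
def tcp(Q,d,t,w,a):  # Q: point on lower finger's inner face, d behind tip
    t=np.radians(t);f=-ys(a);u=np.array([0,0,1.]);z=f*np.cos(t)-u*np.sin(t);n=f*np.sin(t)+u*np.cos(t)
    return Q+d*z+w/2*n
def hold(I,a,t,d,w=.016): # parcel tilted t about inner bottom edge mid I, aligned grip depth d
    tr=np.radians(t); return tcp(I+.14*(ys(a)*np.cos(tr)+np.array([0,0,np.sin(tr)])),d,t,w,a)
E
python3 - <<'E'
from h import *
np.set_printoptions(precision=3,suppress=True)
g=lambda p,r:[x.round(0) for x in ik(p,r,8)]
a=21.6; I=PC-ys(a)*.07; I[2]=.06; O=PC+ys(a)*.07; O[2]=.06
for t in(35,):
  p=tcp(O,.027,t,.07,a); print("hook",p,g(p,Rh(a,-1,t)), Rh(a,-1,t).as_matrix()[:,2])
  p=hold(I,a,t,.027); print("hold",p,g(p,Rh(a,-1,t)))
  print("up",g(p+[0,0,.1],Rh(a,-1,t)),g(p+[0,0,.1],Rh(a,1,t)))
for a2 in(22,15,8,0):
  S=SC+ys(17.9)*(.15+.041-.07); I2=S-ys(a2)*.07; I2[2]=.06
  for t in(25,35):
    p=hold(I2,a2,t,.027); print("place",a2,t,p,g(p,Rh(a2,1,t)))
  O2=I2+ys(a2)*.14;p=tcp(O2,.027,35,.07,a2); print(" low",p,g(p,Rh(a2,1,35)))
E
```

```text
hook [0.439 0.114 0.073] [] [ 0.302 -0.762  0.574]
hold [0.443 0.105 0.131] []
up [] []
place 22 25 [0.439 0.115 0.115] []
place 22 35 [0.443 0.104 0.131] []
 low [0.439 0.113 0.073] []
place 15 25 [0.442 0.116 0.115] []
place 15 35 [0.445 0.105 0.131] []
 low [0.443 0.115 0.073] []
place 8 25 [0.446 0.116 0.115] []
place 8 35 [0.447 0.105 0.131] []
 low [0.446 0.115 0.073] []
place 0 25 [0.45  0.117 0.115] [array([ 31.,  78.,  84., -68., 123., 162.])]
place 0 35 [0.45  0.106 0.131] []
 low [0.45  0.115 0.073] []
```

```bash
sed -i 's/E("x",-sg\*tilt)/E("x",sg*tilt)/' h.py; python3 - <<'E'
from h import *
np.set_printoptions(precision=3,suppress=True)
g=lambda p,r:[x.round(0) for x in ik(p,r,8)]
a=21.6; I=PC-ys(a)*.07; I[2]=.06; O=PC+ys(a)*.07; O[2]=.06
for t in(35,):
  p=tcp(O,.027,t,.07,a); print("hook",p,g(p,Rh(a,-1,t)), Rh(a,-1,t).as_matrix()[:,2])
  p=hold(I,a,t,.027); print("hold",p,g(p,Rh(a,-1,t)))
  print("up",g(p+[0,0,.1],Rh(a,-1,t)),g(p+[0,0,.1],Rh(a,1,t)))
for a2 in(22,15,8,0):
  S=SC+ys(17.9)*(.15+.041-.07); I2=S-ys(a2)*.07; I2[2]=.06
  for t in(25,35):
    p=hold(I2,a2,t,.027); print("place",a2,t,p,g(p,Rh(a2,1,t)))
  O2=I2+ys(a2)*.14;p=tcp(O2,.027,35,.07,a2); print(" low",p,g(p,Rh(a2,1,35)))
E
```

```text
hook [0.439 0.114 0.073] [array([ 32.,  50., 110., -67.,  61., -23.])] [ 0.302 -0.762 -0.574]
hold [0.443 0.105 0.131] [array([ 31.,  43., 111., -65.,  63., -30.])]
up [array([ 31.,  31., 108., -60.,  70., -43.])] [array([ 31.,  31., 108., -60.,  70., 137.])]
place 22 25 [0.439 0.115 0.115] [array([ 35.,  50., 109., -69.,  71., 158.])]
place 22 35 [0.443 0.104 0.131] [array([ 31.,  43., 111., -66.,  63., 150.])]
 low [0.439 0.113 0.073] [array([ 32.,  50., 110., -68.,  61., 157.])]
place 15 25 [0.442 0.116 0.115] [array([ 34.,  51., 104., -62.,  75., 155.])]
place 15 35 [0.445 0.105 0.131] [array([ 30.,  43., 106., -59.,  67., 148.])]
 low [0.443 0.115 0.073] [array([ 31.,  50., 106., -61.,  64., 154.])]
place 8 25 [0.446 0.116 0.115] [array([ 32.,  51.,  99., -57.,  79., 153.])]
place 8 35 [0.447 0.105 0.131] [array([ 29.,  44., 102., -54.,  72., 147.])]
 low [0.446 0.115 0.073] [array([ 30.,  51., 102., -55.,  69., 152.])]
place 0 25 [0.45  0.117 0.115] [array([ 31.,  52.,  94., -52.,  84., 151.])]
place 0 35 [0.45  0.106 0.131] [array([ 27.,  45.,  98., -49.,  77., 147.])]
 low [0.45  0.115 0.073] [array([ 28.,  51.,  97., -49.,  73., 151.])]
```

```bash
python3 - <<'E'
from h import *
from workcell import readout
np.set_printoptions(precision=4,suppress=True)
p0,R0=pose(readout.sense())
a=21.6; I=PC-ys(a)*.07; I[2]=.06; O=PC+ys(a)*.07; O[2]=.055
Rt=Rh(a,-1,35); p=tcp(O,.027,35,.08,a); pre=p-.08*Rt.as_matrix()[:,2]
print("hooklow",p,Rt.as_euler("xyz",degrees=True),"pre",pre,inc(p0,R0,pre,Rt))
print(inc(p0,R0,pre+(0,0,.02),Rh(a,-1,20)))
E
```

```text
hooklow [0.4401 0.111  0.0723] [-125.     0.  -158.4] pre [0.416  0.1719 0.1182] {'x': -0.247, 'y': 8.562, 'z': 4.465, 'rx': -0.612, 'ry': 0.007, 'rz': 0.008}
{'x': -0.236, 'y': 6.562, 'z': 4.467, 'rx': -0.35, 'ry': 0.008, 'rz': 0.007}
```

Request:
apply_moves(
  increments=[
    {"x":0,"y":0,"z":0,"rx":-0.13,"ry":0,"rz":0,"claw":-0.84},
    {"x":0,"y":1.5,"z":1,"rx":-0.26,"ry":0,"rz":0,"claw":-0.84},
    {"x":-0.1,"y":3.5,"z":2,"rx":-0.39,"ry":0,"rz":0,"claw":-0.84},
    {"x":-0.2,"y":5.5,"z":3,"rx":-0.5,"ry":0,"rz":0,"claw":-0.84},
    {"x":-0.25,"y":7.5,"z":4,"rx":-0.61,"ry":0,"rz":0,"claw":-0.84},
    {"x":-0.25,"y":8.5,"z":4.4,"rx":-0.612,"ry":0.007,"rz":0.008,"claw":-0.84},
    {"x":-0.25,"y":8.5,"z":4.4,"rx":-0.612,"ry":0.007,"rz":0.008,"claw":-0.84},
    {"x":-0.25,"y":8.5,"z":4.4,"rx":-0.612,"ry":0.007,"rz":0.008,"claw":-0.84},
  ],
)

```text
clock: 4.55
tool_pos: [0.4171, 0.1686, 0.1218]
tool_rot: [-125.2, 0.3, -159.1]
ft_force: [-0.9, 0.4, -0.5]
grip_width: 0.0801
grip_force: 0.0
```

```bash
python3 - <<'E'
from h import *
from workcell import readout,imaging
import cv2
s=readout.sense();p0,R0=pose(s)
print(s["joint_positions"].round(1),inc(p0,R0,[.4401,.1110,.0723],Rh(21.6,-1,35)))
a=[imaging.snapshot(n)["pixels"] for n in("side","top")]
cv2.imwrite("pics/s2.png",np.hstack([cv2.resize(a[0][100:300,130:330],None,fx=2,fy=2),cv2.resize(a[1][180:380,180:380],None,fx=2,fy=2)]))
E
```

```text
[ 38.4  44.4 105.9 -57.5  67.7 -30.4] {'x': -0.069, 'y': 0.464, 'z': 7.921, 'rx': 0.004, 'ry': -0.008, 'rz': -0.011}
```

View pics/s2.png

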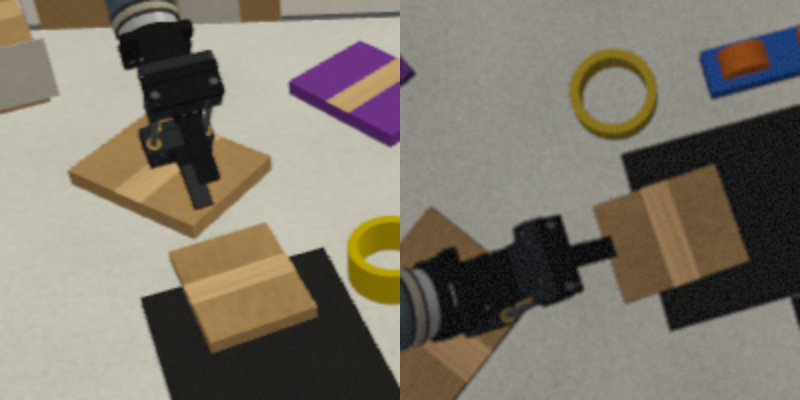

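The picture shows the tilted gripper in line with the parcel's overhanging end. In the top crop the finger is near (612,245) and the end's centre near (610,254). Now I slide in.

Request:
apply_moves(
  increments=[
    {"x":-0.05,"y":0.1,"z":0,"rx":0,"ry":0,"rz":0,"claw":-0.84},
    {"x":-0.05,"y":0.1,"z":0,"rx":0,"ry":0,"rz":0,"claw":-0.84},
    {"x":-0.05,"y":0.2,"z":0.5,"rx":0,"ry":0,"rz":0,"claw":-0.84},
  ],
)

```text
clock: 4.95
tool_pos: [0.4182, 0.1658, 0.1179]
tool_rot: [-125.3, 0.3, -159.1]
ft_force: [-0.2, -0.0, 0.2]
grip_width: 0.0805
grip_force: 0.0
```

```bash
cat > g.py <<'E'
from h import *
import sys
from workcell import readout
s=readout.sense();p0,R0=pose(s); v=[float(x) for x in sys.argv[1:]]  # Q xyz d t w a sg
print(p0.round(4),s["ft_force"].round(1),"w",round(s["grip_width"],4),s["joint_positions"].round(0))
E
python3 - <<'E'
from g import *
print(inc(p0,R0,[.4401,.1110,.0723],Rh(21.6,-1,35)))
E
```

```text
[0.4182 0.1658 0.1179] [-0.2 -0.   0.2] w 0.0805 [ 38.  45. 106. -58.  67. -30.]
{'x': -0.061, 'y': 0.314, 'z': 7.455, 'rx': 0.005, 'ry': -0.007, 'rz': -0.011}
```

Request:
apply_moves(
  increments=[
    {"x":0,"y":0.3,"z":0,"rx":0,"ry":0,"rz":-0.01,"claw":-0.84},
    {"x":0,"y":0.3,"z":1.5,"rx":0,"ry":0,"rz":-0.01,"claw":-0.84},
    {"x":0,"y":0.3,"z":3,"rx":0,"ry":0,"rz":-0.01,"claw":-0.84},
    {"x":0,"y":0.3,"z":4.5,"rx":0,"ry":0,"rz":-0.01,"claw":-0.84},
    {"x":0,"y":0.3,"z":6,"rx":0,"ry":0,"rz":-0.01,"claw":-0.84},
    {"x":0,"y":0.3,"z":7,"rx":0,"ry":0,"rz":-0.01,"claw":-0.84},
    {"x":0,"y":0.3,"z":7.4,"rx":0,"ry":0,"rz":-0.01,"claw":-0.84},
    {"x":0,"y":0.3,"z":7.4,"rx":0,"ry":0,"rz":-0.01,"claw":-0.84},
  ],
)

```text
clock: 5.75
tool_pos: [0.439, 0.1097, 0.0722]
tool_rot: [-125.3, -0.3, -158.9]
ft_force: [0.6, -0.5, 0.3]
grip_width: 0.0801
grip_force: 0.0
```

```bash
python3 - <<'E'
from g import *
a=21.6; I=PC-ys(a)*.07; I[2]=.06
for t in(10,20,30):
  tr=np.radians(t); O=I+.14*(ys(a)*np.cos(tr)+np.array([0,0,np.sin(tr)]))
  print(t,inc(p0,R0,tcp(O,.027,35,.08,a),Rh(a,-1,35)))
for w in(.08,.06,.04,.016):print(w,inc(p0,R0,hold(I,a,33,.027,w),Rh(a,-1,33)))
E
```

```text
[0.439  0.1097 0.0722] [ 0.6 -0.5  0.3] w 0.0801 [ 31.  50. 110. -67.  61. -24.]
10 {'x': -0.14, 'y': -2.475, 'z': -1.588, 'rx': 0.005, 'ry': -0.01, 'rz': -0.0}
20 {'x': -0.133, 'y': -4.764, 'z': -2.434, 'rx': 0.005, 'ry': -0.01, 'rz': -0.0}
30 {'x': -0.13, 'y': -7.165, 'z': -2.87, 'rx': 0.005, 'ry': -0.01, 'rz': -0.0}
0.08 {'x': -0.128, 'y': -7.988, 'z': -3.06, 'rx': 0.04, 'ry': -0.01, 'rz': -0.0}
0.06 {'x': -0.128, 'y': -6.989, 'z': -3.02, 'rx': 0.04, 'ry': -0.01, 'rz': -0.0}
0.04 {'x': -0.128, 'y': -5.989, 'z': -2.98, 'rx': 0.04, 'ry': -0.01, 'rz': -0.0}
0.016 {'x': -0.128, 'y': -4.79, 'z': -2.932, 'rx': 0.04, 'ry': -0.01, 'rz': -0.0}
```

Request:
apply_moves(
  increments=[
    {"x":0,"y":-0.5,"z":-0.3,"rx":0,"ry":0,"rz":0,"claw":-0.84},
    {"x":0,"y":-0.9,"z":-0.6,"rx":0,"ry":0,"rz":0,"claw":-0.84},
    {"x":0,"y":-1.3,"z":-0.9,"rx":0,"ry":0,"rz":0,"claw":-0.84},
    {"x":-0.1,"y":-1.7,"z":-1.2,"rx":0,"ry":0,"rz":0,"claw":-0.84},
    {"x":-0.1,"y":-2.1,"z":-1.4,"rx":0,"ry":0,"rz":0,"claw":-0.84},
    {"x":-0.1,"y":-2.5,"z":-1.6,"rx":0,"ry":0,"rz":0,"claw":-0.84},
    {"x":-0.1,"y":-3.1,"z":-1.8,"rx":0,"ry":0,"rz":0,"claw":-0.84},
    {"x":-0.1,"y":-3.7,"z":-2.0,"rx":0,"ry":0,"rz":0,"claw":-0.84},
    {"x":-0.1,"y":-4.3,"z":-2.2,"rx":0,"ry":0,"rz":0,"claw":-0.84},
    {"x":-0.1,"y":-4.8,"z":-2.4,"rx":0,"ry":0,"rz":0,"claw":-0.84},
    {"x":-0.1,"y":-4.8,"z":-2.4,"rx":0,"ry":0,"rz":0,"claw":-0.84},
  ],
)

```text
clock: 6.85
tool_pos: [0.4433, 0.1029, 0.1265]
tool_rot: [-125.3, -0.2, -158.8]
ft_force: [-1.2, 0.4, -1.8]
grip_width: 0.0799
grip_force: 0.6
```

```bash
python3 - <<'E'
from g import *
from workcell import imaging
import cv2
a=[imaging.snapshot(n)["pixels"] for n in("side","top")]
cv2.imwrite("pics/s3.png",np.hstack([cv2.resize(a[0][130:330,150:350],None,fx=2,fy=2),cv2.resize(a[1][180:380,200:400],None,fx=2,fy=2)]))
E
```

```text
[0.4433 0.1029 0.1265] [-1.2  0.4 -1.8] w 0.0799 [ 30.  43. 110. -65.  63. -30.]
```

View pics/s3.png

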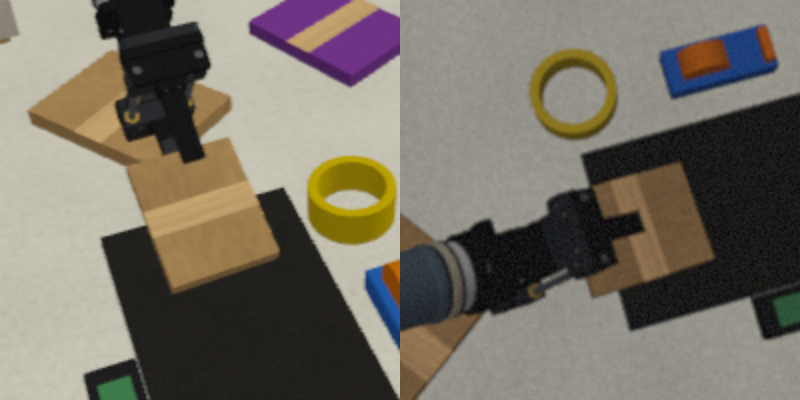

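The end is lifted about 20° on the lower finger, with the inner edge still on the platform. Closing the fingers now brings the parcel into alignment with the pads.

Request:
apply_moves(
  increments=[
    {"x":0,"y":0,"z":-0.1,"rx":0,"ry":0,"rz":0,"claw":-0.65},
    {"x":0,"y":0,"z":-0.2,"rx":0,"ry":0,"rz":0,"claw":-0.45},
    {"x":0,"y":0,"z":-0.3,"rx":0,"ry":0,"rz":0,"claw":-0.25},
    {"x":0,"y":0,"z":-0.4,"rx":0,"ry":0,"rz":0,"claw":-0.05},
    {"x":0,"y":0,"z":-0.5,"rx":0,"ry":0,"rz":0,"claw":0.15},
    {"x":0,"y":0,"z":-0.5,"rx":0,"ry":0,"rz":0,"claw":0.35},
    {"x":0,"y":0,"z":-0.5,"rx":0,"ry":0,"rz":0,"claw":0.5},
    {"x":0,"y":0,"z":-0.5,"rx":0,"ry":0,"rz":0,"claw":0.6},
    {"x":0,"y":0,"z":-0.5,"rx":0,"ry":0,"rz":0,"claw":0.7},
    {"x":0,"y":0,"z":-0.5,"rx":0,"ry":0,"rz":0,"claw":0.9},
    {"x":0,"y":0,"z":-0.5,"rx":0,"ry":0,"rz":0,"claw":1},
  ],
  force=20,
)

```text
clock: 8.05
tool_pos: [0.4419, 0.1068, 0.129]
tool_rot: [-125.2, -0.2, -158.8]
ft_force: [0.3, 0.6, 1.5]
grip_width: 0.0158
grip_force: 19.7
```

Request:
apply_moves(
  increments=[
    {"x":0,"y":0,"z":0,"rx":0,"ry":0,"rz":0,"claw":1},
    {"x":0,"y":0,"z":0,"rx":0,"ry":0,"rz":0,"claw":1},
  ],
  force=45,
)

```text
clock: 8.25
tool_pos: [0.4419, 0.1067, 0.1291]
tool_rot: [-125.2, -0.2, -158.8]
ft_force: [-0.8, 0.2, 2.9]
grip_width: 0.0162
grip_force: 44.5
```

```bash
python3 - <<'E'
from g import *
from workcell import imaging
import cv2
a=[imaging.snapshot(n)["pixels"] for n in("side","top")]
cv2.imwrite("pics/s4.png",np.hstack([cv2.resize(a[0][130:330,150:350],None,fx=2,fy=2),cv2.resize(a[1][180:380,200:400],None,fx=2,fy=2)]))
E
```

```text
[0.4419 0.1067 0.1291] [-0.8  0.2  2.9] w 0.0162 [ 31.  43. 110. -64.  63. -31.]
```

View pics/s4.png

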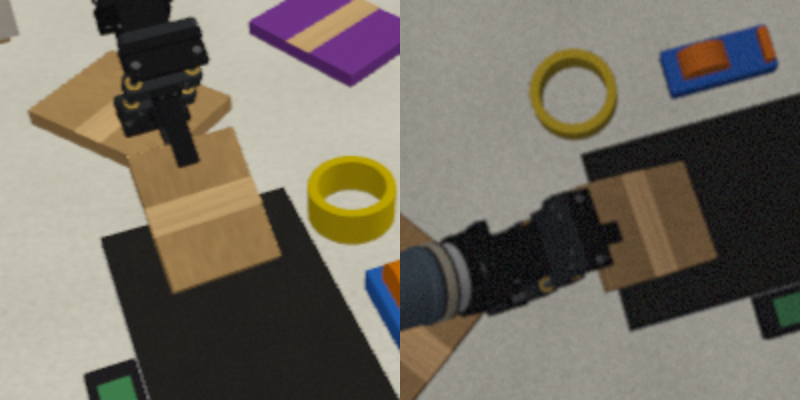

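The parcel is gripped at 16.2 mm opening and tilted 35°. Next I lift it and roll it half a turn about the tool axis.

Request:
apply_moves(
  increments=[
    {"x":0,"y":-0.8,"z":-0.6,"rx":0,"ry":0,"rz":0,"claw":1},
    {"x":0,"y":-2.4,"z":-1.7,"rx":0,"ry":0,"rz":0,"claw":1},
    {"x":0,"y":-4.2,"z":-3,"rx":0,"ry":0,"rz":0,"claw":1},
    {"x":0,"y":-6.2,"z":-4.4,"rx":0,"ry":0,"rz":0,"claw":1},
    {"x":0,"y":-8,"z":-5.6,"rx":0,"ry":0,"rz":0,"claw":1},
    {"x":0,"y":-9,"z":-6.3,"rx":0,"ry":0,"rz":0.06,"claw":1},
    {"x":0,"y":-9,"z":-6.3,"rx":0,"ry":0,"rz":0.16,"claw":1},
    {"x":0,"y":-9,"z":-6.3,"rx":0,"ry":0,"rz":0.28,"claw":1},
    {"x":0,"y":-9,"z":-6.3,"rx":0,"ry":0,"rz":0.41,"claw":1},
    {"x":0,"y":-9,"z":-6.3,"rx":0,"ry":0,"rz":0.54,"claw":1},
    {"x":0,"y":-9,"z":-6.3,"rx":0,"ry":0,"rz":0.67,"claw":1},
    {"x":0,"y":-9,"z":-6.3,"rx":0,"ry":0,"rz":0.8,"claw":1},
  ],
)

```text
clock: 9.55
tool_pos: [0.4416, 0.1071, 0.2374]
tool_rot: [-135.7, 35.7, 170.1]
ft_force: [0.0, 0.4, -2.7]
grip_width: 0.0158
grip_force: 44.7
```

Request:
apply_moves(
  increments=[
    {"x":0,"y":0,"z":0,"rx":0,"ry":0,"rz":0.13,"claw":1},
    {"x":0,"y":0,"z":0,"rx":0,"ry":0,"rz":0.26,"claw":1},
    {"x":0,"y":0,"z":0,"rx":0,"ry":0,"rz":0.39,"claw":1},
    {"x":0,"y":0,"z":0,"rx":0,"ry":0,"rz":0.52,"claw":1},
    {"x":0,"y":0,"z":0,"rx":0,"ry":0,"rz":0.65,"claw":1},
    {"x":0,"y":0,"z":0,"rx":0,"ry":0,"rz":0.78,"claw":1},
    {"x":0,"y":0,"z":0,"rx":0,"ry":0,"rz":0.91,"claw":1},
    {"x":0,"y":0,"z":0,"rx":0,"ry":0,"rz":1.04,"claw":1},
    {"x":0,"y":0,"z":0,"rx":0,"ry":0,"rz":1.17,"claw":1},
    {"x":0,"y":0,"z":0,"rx":0,"ry":0,"rz":1.3,"claw":1},
    {"x":0,"y":0,"z":0,"rx":0,"ry":0,"rz":1.43,"claw":1},
    {"x":0,"y":0,"z":0,"rx":0,"ry":0,"rz":1.56,"claw":1},
  ],
)

```text
clock: 10.75
tool_pos: [0.4416, 0.1072, 0.2374]
tool_rot: [135.2, 35.0, 51.0]
ft_force: [-0.0, 0.6, -3.0]
grip_width: 0.0159
grip_force: 44.7
```

Request:
apply_moves(
  increments=[
    {"x":0,"y":0,"z":0,"rx":0,"ry":0,"rz":0.13,"claw":1},
    {"x":0,"y":0,"z":0,"rx":0,"ry":0,"rz":0.26,"claw":1},
    {"x":0,"y":0,"z":0,"rx":0,"ry":0,"rz":0.39,"claw":1},
    {"x":0,"y":0,"z":0,"rx":0,"ry":0,"rz":0.52,"claw":1},
    {"x":0,"y":0,"z":0,"rx":0,"ry":0,"rz":0.65,"claw":1},
    {"x":0,"y":0,"z":0,"rx":0,"ry":0,"rz":0.74,"claw":1},
    {"x":0,"y":0,"z":0,"rx":0,"ry":0,"rz":0.78,"claw":1},
    {"x":0,"y":0,"z":0,"rx":0,"ry":0,"rz":0.78,"claw":1},
  ],
)

```text
clock: 11.55
tool_pos: [0.4417, 0.107, 0.2376]
tool_rot: [125.5, 0.3, 21.2]
ft_force: [0.5, -0.2, -2.5]
grip_width: 0.0158
grip_force: 44.8
```

```bash
python3 - <<'E'
from g import *
M=R0.as_matrix(); print(M.round(3)); print("yaw a",np.degrees(np.arctan2(M[0,2],-M[1,2])),"t",np.degrees(-np.arcsin(M[2,2])),s["ft_torque"],s["grip_force"])
# place: inner bottom edge mid I, yaw a2
a=20.5; S=SC+ys(17.9)*(.15+.041-.07); I=S-ys(a)*.07; I[2]=.06
d=.0315
for dz in(.03,.01,.003,0): print(dz,inc(p0,R0,hold(I+np.array([0,0,dz]),a,35,d),Rh(a,1,35)))
print(hold(I,a,35,d))
E
```

```text
[0.4417 0.107  0.2376] [ 0.5 -0.2 -2.5] w 0.0158 [ 31.  30. 107. -58.  70. 135.]
[[ 0.932  0.215  0.292]
 [ 0.362 -0.539 -0.76 ]
 [-0.006  0.814 -0.58 ]]
yaw a 20.998100219187936 t 35.47111192226645 [0.9725944  0.34314268 0.04731756] 44.75168181583285
0.03 {'x': 0.115, 'y': -6.033, 'z': 5.122, 'rx': -0.008, 'ry': -0.007, 'rz': 0.012}
0.01 {'x': 0.127, 'y': -7.662, 'z': 6.282, 'rx': -0.008, 'ry': -0.007, 'rz': 0.012}
0.003 {'x': 0.131, 'y': -8.232, 'z': 6.689, 'rx': -0.008, 'ry': -0.007, 'rz': 0.012}
0 {'x': 0.133, 'y': -8.477, 'z': 6.863, 'rx': -0.008, 'ry': -0.007, 'rz': 0.012}
[0.4448056  0.10102739 0.12878626]
```

```bash
python3 - <<'E'
from g import *
a=20.5; S=SC+ys(17.9)*(.15+.041-.07); I=S-ys(a)*.07; I[2]=.06
d=.0315
for dz in(.05,.015,.004): p=hold(I+np.array([0,0,dz]),a,25,d);print(dz,inc(p0,R0,p,Rh(a,1,25)),p,ik(p,Rh(a,1,25),1,s["joint_positions"]))
E
```

```text
[0.4417 0.107  0.2376] [ 0.5 -0.2 -2.5] w 0.0158 [ 31.  30. 107. -58.  70. 135.]
0.05 {'x': 0.126, 'y': -6.3, 'z': 4.003, 'rx': -0.183, 'ry': -0.008, 'rz': 0.012} [0.44107097 0.11101612 0.16310454] [array([ 34.45159431,  44.71216815, 107.84492456, -66.15878285,
        74.07633047, 152.28224934])]
0.015 {'x': 0.147, 'y': -9.151, 'z': 6.034, 'rx': -0.183, 'ry': -0.008, 'rz': 0.012} [0.44107097 0.11101612 0.12810454] [array([ 34.45159431,  48.77707002, 107.85526504, -67.28446345,
        72.46514848, 156.19112671])]
0.004 {'x': 0.154, 'y': -10.047, 'z': 6.672, 'rx': -0.183, 'ry': -0.008, 'rz': 0.012} [0.44107097 0.11101612 0.11710454] [array([ 34.45159431,  50.06207256, 107.78551506, -67.64416201,
        71.99937504, 157.36980382])]
```

Request:
apply_moves(
  increments=[
    {"x":0,"y":-1.2,"z":0.8,"rx":-0.03,"ry":0,"rz":0,"claw":1},
    {"x":0.05,"y":-2.7,"z":1.7,"rx":-0.07,"ry":0,"rz":0,"claw":1},
    {"x":0.1,"y":-4.3,"z":2.7,"rx":-0.12,"ry":0,"rz":0.01,"claw":1},
    {"x":0.12,"y":-5.6,"z":3.6,"rx":-0.16,"ry":-0.01,"rz":0.01,"claw":1},
    {"x":0.13,"y":-6.8,"z":4.4,"rx":-0.18,"ry":-0.01,"rz":0.01,"claw":1},
    {"x":0.14,"y":-8,"z":5.2,"rx":-0.18,"ry":-0.01,"rz":0.01,"claw":1},
    {"x":0.15,"y":-8.8,"z":5.8,"rx":-0.18,"ry":-0.01,"rz":0.01,"claw":1},
    {"x":0.15,"y":-9.2,"z":6.1,"rx":-0.18,"ry":-0.01,"rz":0.01,"claw":1},
    {"x":0.15,"y":-9.2,"z":6.1,"rx":-0.18,"ry":-0.01,"rz":0.01,"claw":1},
  ],
)

```text
clock: 12.45
tool_pos: [0.442, 0.11, 0.1278]
tool_rot: [115.0, 0.1, 20.5]
ft_force: [-0.4, -0.9, -3.3]
grip_width: 0.0155
grip_force: 44.8
```

Request:
apply_moves(
  increments=[
    {"x":0,"y":-0.2,"z":0.1,"rx":0,"ry":0,"rz":0,"claw":1},
    {"x":0,"y":-0.4,"z":0.2,"rx":0,"ry":0,"rz":0,"claw":1},
    {"x":0,"y":-0.6,"z":0.3,"rx":0,"ry":0,"rz":0,"claw":1},
    {"x":0,"y":-0.8,"z":0.4,"rx":0,"ry":0,"rz":0,"claw":1},
    {"x":0,"y":-0.8,"z":0.4,"rx":0,"ry":0,"rz":0,"claw":1},
  ],
)

```text
clock: 12.95
tool_pos: [0.442, 0.1099, 0.119]
tool_rot: [115.0, 0.1, 20.5]
ft_force: [0.1, -0.2, -3.1]
grip_width: 0.016
grip_force: 44.8
```

```bash
python3 - <<'E'
from g import *
M=R0.as_matrix(); t=-np.arcsin(M[2,2]);print("a",np.degrees(np.arctan2(M[0,2],-M[1,2])),"t",np.degrees(t),"inner edge z",p0[2]-.008*np.cos(t)-.1085*np.sin(t))
E
```

```text
[0.442  0.1099 0.119 ] [ 0.1 -0.2 -3.1] w 0.016 [ 34.  50. 108. -68.  72. 157.]
a 20.40577708879447 t 24.979277701261296 inner edge z 0.06590964960483711
```

Request:
apply_moves(
  increments=[
    {"x":0,"y":-0.15,"z":0.07,"rx":0,"ry":0,"rz":0,"claw":1},
    {"x":0,"y":-0.3,"z":0.14,"rx":0,"ry":0,"rz":0,"claw":1},
    {"x":0,"y":-0.4,"z":0.18,"rx":0,"ry":0,"rz":0,"claw":1},
    {"x":0,"y":-0.4,"z":0.18,"rx":0,"ry":0,"rz":0,"claw":1},
  ],
)

```text
clock: 13.35
tool_pos: [0.4421, 0.1098, 0.1157]
tool_rot: [114.8, 0.1, 20.5]
ft_force: [-0.4, 1.9, 2.2]
grip_width: 0.0154
grip_force: 44.8
```

Request:
apply_moves(
  increments=[
    {"x":0,"y":-0.1,"z":0.04,"rx":0,"ry":0,"rz":0,"claw":1},
    {"x":0,"y":-0.1,"z":0.04,"rx":0,"ry":0,"rz":0,"claw":1},
  ],
)

```text
clock: 13.55
tool_pos: [0.4421, 0.11, 0.1149]
tool_rot: [114.8, 0.1, 20.5]
ft_force: [-2.1, 3.6, 5.3]
grip_width: 0.0155
grip_force: 45.0
```

Contact is made. Now I open gradually while raising the hand, so the lower finger keeps supporting the parcel.

Request:
apply_moves(
  increments=[
    {"x":0,"y":0.1,"z":0,"rx":0,"ry":0,"rz":0,"claw":1},
    {"x":0,"y":0.1,"z":0,"rx":0,"ry":0,"rz":0,"claw":0.62},
    {"x":0,"y":0.1,"z":0,"rx":0,"ry":0,"rz":0,"claw":0.55},
    {"x":0,"y":0.3,"z":0,"rx":0,"ry":0,"rz":0,"claw":0.48},
    {"x":0,"y":0.5,"z":0,"rx":0,"ry":0,"rz":0,"claw":0.4},
    {"x":0,"y":0.7,"z":0,"rx":0,"ry":0,"rz":0,"claw":0.3},
    {"x":0,"y":0.9,"z":0,"rx":0,"ry":0,"rz":0,"claw":0.2},
    {"x":0,"y":1.1,"z":0,"rx":0,"ry":0,"rz":0,"claw":0.1},
    {"x":0,"y":1.3,"z":0,"rx":0,"ry":0,"rz":0,"claw":0},
    {"x":0,"y":1.3,"z":0,"rx":0,"ry":0,"rz":0,"claw":0},
  ],
  force=8,
)

```text
clock: 14.55
tool_pos: [0.4439, 0.1047, 0.1257]
tool_rot: [115.0, 0.1, 20.4]
ft_force: [-0.6, -1.0, -1.8]
grip_width: 0.0424
grip_force: 0.7
```

```bash
python3 - <<'E'
from g import *
from workcell import imaging
import cv2
for n in("side","top"): cv2.imwrite(f"pics/m_{n}.png",imaging.snapshot(n)["pixels"])
im=cv2.imread("pics/m_top.png")
hsv=cv2.cvtColor(im,cv2.COLOR_BGR2HSV); m=cv2.inRange(hsv,(5,60,40),(25,255,255)); m[:, :250]=0; m[:240]=0;m[350:]=0;m[:,420:]=0
c=max(cv2.findContours(m,0,2)[0],key=cv2.contourArea); print("brown box",cv2.boundingRect(c),cv2.contourArea(c))
v=[0,0,0];w=cv2.inRange(hsv,(0,0,120),(180,60,255)); print("label-ish px",int((w[cv2.boundingRect(c)[1]:cv2.boundingRect(c)[1]+70,290:345]>0).sum()))
E
```

```text
[0.4439 0.1047 0.1257] [-0.6 -1.  -1.8] w 0.0424 [ 34.  49. 108. -68.  72. 156.]
brown box (286, 260, 75, 67) 1656.5
label-ish px 945
```

```bash
python3 - <<'E'
from g import *
M=R0.as_matrix(); t0=-np.degrees(np.arcsin(M[2,2]));a=20.4;d=.0305
O=p0-s["grip_width"]/2*M[:,1]-d*M[:,2]
th=np.radians(t0); I=O-.14*(ys(a)*np.cos(th)+np.array([0,0,np.sin(th)])); print(t0,"I",I)
for t,tt,w in((25,25,.08),(22,27,.08),(18,29,.08),(14,31,.08),(10,33,.08),(7,34,.08),(4,35,.08),(2,35,.08),(0,35,.08),(-1.5,35,.08),(-3,35,.08)):
  th=np.radians(t);Ot=I+.14*(ys(a)*np.cos(th)+np.array([0,0,np.sin(th)])); p=tcp(Ot,d,tt,w,a)
  print(t,list(inc(p0,R0,p,Rh(a,1,tt)).values()),"body low",round(p[2]+.07*np.sin(np.radians(tt))-.095*np.cos(np.radians(tt)),3))
print(ik(p,Rh(a,1,35),1,s["joint_positions"]))
E
```

```text
[0.4439 0.1048 0.1255] [ 0.2 -0.2 -1.8] w 0.0431 [ 34.  49. 108. -68.  72. 156.]
24.975541609703967 I [0.47524595 0.02027554 0.05970522]
25 [-0.008, 1.849, 0.002, 0.0, -0.0, 0.002] body low 0.086
22 [-0.007, 1.007, 0.158, 0.035, 0.0, 0.002] body low 0.081
18 [-0.004, -0.08, 0.377, 0.07, 0.0, 0.002] body low 0.074
14 [-0.002, -1.163, 0.659, 0.105, 0.0, 0.002] body low 0.067
10 [0.0, -2.238, 1.004, 0.14, 0.0, 0.002] body low 0.059
7 [0.002, -3.004, 1.273, 0.158, 0.0, 0.002] body low 0.053
4 [0.003, -3.759, 1.577, 0.175, 0.0, 0.002] body low 0.047
2 [0.004, -4.212, 1.76, 0.175, 0.0, 0.002] body low 0.042
0 [0.005, -4.659, 1.959, 0.175, 0.0, 0.002] body low 0.037
-1.5 [0.006, -4.989, 2.118, 0.175, 0.0, 0.002] body low 0.034
-3 [0.006, -5.315, 2.286, 0.175, 0.0, 0.002] body low 0.03
[array([ 30.77886341,  50.3204731 , 109.59725812, -67.39088989,
        60.78878689, 157.2343928 ])]
```

Request:
apply_moves(
  increments=[
    {"x":0,"y":0.2,"z":0,"rx":0,"ry":0,"rz":0,"claw":-0.1},
    {"x":0,"y":0.5,"z":0,"rx":0,"ry":0,"rz":0,"claw":-0.22},
    {"x":0,"y":0.75,"z":0,"rx":0,"ry":0,"rz":0,"claw":-0.34},
    {"x":0,"y":1,"z":0,"rx":0,"ry":0,"rz":0,"claw":-0.46},
    {"x":0,"y":1.25,"z":0,"rx":0,"ry":0,"rz":0,"claw":-0.58},
    {"x":0,"y":1.5,"z":0,"rx":0,"ry":0,"rz":0,"claw":-0.7},
    {"x":0,"y":1.75,"z":0,"rx":0,"ry":0,"rz":0,"claw":-0.82},
    {"x":0,"y":1.85,"z":0,"rx":0,"ry":0,"rz":0,"claw":-0.84},
    {"x":0,"y":1.85,"z":0,"rx":0,"ry":0,"rz":0,"claw":-0.84},
  ],
)

```text
clock: 15.55
tool_pos: [0.4467, 0.0975, 0.1424]
tool_rot: [115.0, 0.1, 20.5]
ft_force: [0.1, -0.1, -1.2]
grip_width: 0.0794
grip_force: 0.7
```

Request:
apply_moves(
  increments=[
    {"x":0,"y":-0.4,"z":0.08,"rx":0.015,"ry":0,"rz":0,"claw":-0.84},
    {"x":0,"y":-0.85,"z":0.16,"rx":0.035,"ry":0,"rz":0,"claw":-0.84},
    {"x":0,"y":-1.4,"z":0.27,"rx":0.052,"ry":0,"rz":0,"claw":-0.84},
    {"x":0,"y":-1.93,"z":0.38,"rx":0.07,"ry":0,"rz":0,"claw":-0.84},
    {"x":0,"y":-2.45,"z":0.5,"rx":0.087,"ry":0,"rz":0,"claw":-0.84},
    {"x":0,"y":-3,"z":0.66,"rx":0.105,"ry":0,"rz":0,"claw":-0.84},
    {"x":0,"y":-3.55,"z":0.83,"rx":0.122,"ry":0,"rz":0,"claw":-0.84},
    {"x":0,"y":-4.1,"z":1,"rx":0.14,"ry":0,"rz":0,"claw":-0.84},
    {"x":0,"y":-4.5,"z":1.14,"rx":0.15,"ry":0,"rz":0,"claw":-0.84},
    {"x":0,"y":-4.85,"z":1.27,"rx":0.158,"ry":0,"rz":0,"claw":-0.84},
    {"x":0,"y":-5.2,"z":1.4,"rx":0.166,"ry":0,"rz":0,"claw":-0.84},
    {"x":0,"y":-5.4,"z":1.48,"rx":0.17,"ry":0,"rz":0,"claw":-0.84},
  ],
)

```text
clock: 16.75
tool_pos: [0.4433, 0.1063, 0.0867]
tool_rot: [124.7, 0.1, 20.5]
ft_force: [-0.2, 0.2, -0.6]
grip_width: 0.08
grip_force: 0.6
```

```bash
python3 - <<'E'
from g import *
a=20.4;d=.0305;I=np.array([.47525,.02028,.0597]);w=.08
for t,tt in((5,34),(3,35),(1,35),(0,35),(-1.5,35),(-3,35),(-4,35)):
  th=np.radians(t);Ot=I+.14*(ys(a)*np.cos(th)+np.array([0,0,np.sin(th)])); p=tcp(Ot,d,tt,w,a)
  print(t,list(inc(p0,R0,p,Rh(a,1,tt)).values()))
E
```

```text
[0.4433 0.1063 0.0867] [-0.2  0.2 -0.6] w 0.08 [ 31.  48. 110. -66.  62. 155.]
5 [-0.004, 0.105, -0.074, -0.013, 0.0, 0.002]
3 [-0.003, -0.368, 0.246, 0.005, 0.0, 0.002]
1 [-0.002, -0.779, 0.51, 0.005, 0.0, 0.002]
0 [-0.001, -0.981, 0.647, 0.005, 0.0, 0.002]
-1.5 [-0.0, -1.279, 0.86, 0.005, 0.0, 0.002]
-3 [0.0, -1.572, 1.081, 0.005, 0.0, 0.002]
-4 [0.001, -1.764, 1.232, 0.005, 0.0, 0.002]
```

Request:
apply_moves(
  increments=[
    {"x":0,"y":-0.12,"z":0.08,"rx":0,"ry":0,"rz":0,"claw":-0.84},
    {"x":0,"y":-0.25,"z":0.16,"rx":0,"ry":0,"rz":0,"claw":-0.84},
    {"x":0,"y":-0.37,"z":0.25,"rx":0,"ry":0,"rz":0,"claw":-0.84},
    {"x":0,"y":-0.5,"z":0.33,"rx":0,"ry":0,"rz":0,"claw":-0.84},
    {"x":0,"y":-0.62,"z":0.42,"rx":0,"ry":0,"rz":0,"claw":-0.84},
    {"x":0,"y":-0.74,"z":0.49,"rx":0,"ry":0,"rz":0,"claw":-0.84},
    {"x":0,"y":-0.84,"z":0.56,"rx":0,"ry":0,"rz":0,"claw":-0.84},
    {"x":0,"y":-0.94,"z":0.62,"rx":0,"ry":0,"rz":0,"claw":-0.84},
    {"x":0,"y":-1.04,"z":0.68,"rx":0,"ry":0,"rz":0,"claw":-0.84},
    {"x":0,"y":-1.14,"z":0.76,"rx":0,"ry":0,"rz":0,"claw":-0.84},
    {"x":0,"y":-1.24,"z":0.83,"rx":0,"ry":0,"rz":0,"claw":-0.84},
    {"x":0,"y":-1.34,"z":0.9,"rx":0,"ry":0,"rz":0,"claw":-0.84},
  ],
)

```text
clock: 17.95
tool_pos: [0.4432, 0.1065, 0.0708]
tool_rot: [124.7, 0.1, 20.5]
ft_force: [0.0, -0.5, -0.3]
grip_width: 0.0802
grip_force: 0.0
```

Request:
apply_moves(
  increments=[
    {"x":0,"y":-0.1,"z":0.06,"rx":0,"ry":0,"rz":0,"claw":-0.84},
    {"x":0,"y":-0.1,"z":0.06,"rx":0,"ry":0,"rz":0,"claw":-0.84},
  ],
)

```text
clock: 18.15
tool_pos: [0.4431, 0.1066, 0.0696]
tool_rot: [124.7, 0.1, 20.5]
ft_force: [-0.5, 0.4, 0.3]
grip_width: 0.0801
grip_force: 0.0
```

Unloaded (grip force 0), so I withdraw along the tool axis and then go up.

Request:
apply_moves(
  increments=[
    {"x":0,"y":0,"z":-1,"rx":0,"ry":0,"rz":0,"claw":-0.84},
    {"x":0,"y":0,"z":-2.5,"rx":0,"ry":0,"rz":0,"claw":-0.84},
    {"x":0,"y":0,"z":-4.5,"rx":0,"ry":0,"rz":0,"claw":-0.84},
    {"x":0,"y":0,"z":-7,"rx":0,"ry":0,"rz":0,"claw":-0.84},
    {"x":0,"y":0,"z":-9.5,"rx":0,"ry":0,"rz":0,"claw":-0.84},
    {"x":0,"y":1,"z":-12,"rx":0,"ry":0,"rz":0,"claw":-0.6},
    {"x":0,"y":3,"z":-14,"rx":0,"ry":0,"rz":0,"claw":-0.4},
    {"x":0,"y":5,"z":-16,"rx":0,"ry":0,"rz":0,"claw":-0.2},
    {"x":0,"y":6,"z":-17,"rx":0,"ry":0,"rz":0,"claw":0},
    {"x":0,"y":6,"z":-17,"rx":0,"ry":0,"rz":0,"claw":0},
  ],
)

```text
clock: 19.15
tool_pos: [0.4068, 0.2067, 0.2175]
tool_rot: [124.8, -0.1, 20.5]
ft_force: [-0.5, -0.6, -0.4]
grip_width: 0.0489
grip_force: 0.0
```

```bash
python3 - <<'E'
from g import *
from workcell import imaging
import cv2
np.set_printoptions(precision=4,suppress=True)
im=imaging.snapshot("top")["pixels"]; cv2.imwrite("pics/t5.png",im)
g=im.copy(); r=g[230:360,260:470]
hsv=cv2.cvtColor(im,cv2.COLOR_BGR2HSV); m=cv2.inRange(hsv,(5,60,40),(25,255,255))
m2=np.zeros_like(m); m2[240:350,255:420]=m[240:350,255:420]
m2=cv2.morphologyEx(m2,cv2.MORPH_CLOSE,np.ones((25,25)))
for c in sorted(cv2.findContours(m2,0,2)[0],key=cv2.contourArea)[-2:]:
    b=cv2.boxPoints(cv2.minAreaRect(c)); W3=np.array([px("top",q,.076) for q in b])
    f=E("z",-17.9).apply(W3-SC); print(cv2.contourArea(c),b.tolist()); print(W3.mean(0),rect(W3)[1:]); print("in scale frame",f[:,:2].tolist())
cv2.imwrite("pics/t5c.png",cv2.resize(im[200:400,180:460],None,fx=2.8,fy=2.8,interpolation=cv2.INTER_CUBIC))
E
```

```text
[0.4068 0.2067 0.2175] [-0.5 -0.6 -0.4] w 0.0489 [ 42.  36. 100. -51.  79. 139.]
0.0 [[352.0, 250.0], [352.0, 250.0], [352.0, 250.0], [352.0, 250.0]]
[0.5516 0.0113 0.076 ] (np.float64(0.0), np.float64(0.0), np.float64(0.0), np.float64(0.0))
in scale frame [[0.073359258672488, 0.01707284057456325], [0.073359258672488, 0.01707284057456325], [0.073359258672488, 0.01707284057456325], [0.073359258672488, 0.01707284057456325]]
3900.0 [[269.54058837890625, 240.1173095703125], [336.31536865234375, 223.06842041015625], [359.37701416015625, 313.39312744140625], [292.60223388671875, 330.4420166015625]]
[0.4917 0.091  0.076 ] (np.float64(0.1512025418480054), np.float64(0.20271236679651183), np.float64(0.14574776164780032), np.float64(0.20135607743245013))
in scale frame [[0.14328149244110516, 0.1842989092884788], [0.14052433349693869, 0.03312150775023823], [-0.06203582423014155, 0.04097556108746032], [-0.05806063455924398, 0.18666910209880505]]
```

```bash
cat >> h.py <<'E'
def sc(x,y,z): return SC+E("z",17.9).apply([x,y,0])+np.array([0,0,z])
E
python3 - <<'E'
from h import *
from workcell import readout
q=readout.sense()["joint_positions"]
Rd=E("z",108.9)*E("x",180)
I=np.array([.47525,.02028,.0597]); print("end in scale",E("z",-17.9).apply(I+ys(20.4)*.14-SC),E("z",-17.9).apply(I-SC))
for nm,P_ in (("pre",sc(.002,.222,.13)),("st",sc(.002,.222,.064)),("end",sc(.002,.135,.064))): print(nm,P_,ik(P_,Rd,1,[10,40,100,0,50,-8]))
g=ik(sc(.002,.225,.13),Rd,1,[10,40,100,0,50,-8])[0]
jpath(g,24)
E
```

```text
end in scale [-0.00260245  0.18894537  0.0597    ] [0.00350426 0.04907862 0.0597    ]
pre [0.42067002 0.18436867 0.13      ] [array([ 9.68065142e+00,  2.65576416e+01,  1.10606054e+02,  6.83312502e-15,
        4.28363040e+01, -9.21934858e+00])]
st [0.42067002 0.18436867 0.064     ] [array([ 9.68065142e+00,  3.41686130e+01,  1.13193650e+02, -1.67212611e-12,
        3.26377369e+01, -9.21934858e+00])]
end [0.44741005 0.10157996 0.064     ] [array([-1.20996053e+00,  3.41502101e+01,  1.13264941e+02, -1.25747955e-09,
        3.25848490e+01, -2.01099605e+01])]
1 [-0.504, -0.438, 0.82, 0.045, -0.027, -0.086] [0.4  0.2  0.21] [ 0.3 -0.8 -0.6]
2 [-1.003, -0.922, 1.558, 0.092, -0.049, -0.171] [0.4 0.2 0.2] [ 0.2 -0.7 -0.6]
3 [-1.474, -1.413, 2.219, 0.141, -0.065, -0.253] [0.4  0.19 0.19] [ 0.2 -0.7 -0.7]
4 [-1.91, -1.907, 2.806, 0.192, -0.076, -0.333] [0.39 0.19 0.18] [ 0.1 -0.7 -0.7]
5 [-2.306, -2.401, 3.323, 0.245, -0.08, -0.411] [0.39 0.19 0.18] [ 0.1 -0.7 -0.7]
6 [-2.658, -2.889, 3.773, 0.297, -0.079, -0.487] [0.39 0.18 0.17] [ 0.1 -0.6 -0.8]
7 [-2.96, -3.368, 4.161, 0.35, -0.071, -0.56] [0.
[... 718 characters left out ...]
.737, 0.242, -1.1] [0.38 0.19 0.13] [-0.1 -0.3 -1. ]
17 [-2.747, -6.616, 5.829, 0.76, 0.299, -1.147] [0.38 0.19 0.13] [-0.1 -0.2 -1. ]
18 [-2.399, -6.692, 5.907, 0.778, 0.358, -1.191] [0.39 0.19 0.13] [-0.1 -0.2 -1. ]
19 [-2.0, -6.708, 5.994, 0.79, 0.42, -1.233] [0.39 0.19 0.13] [-0.1 -0.2 -1. ]
20 [-1.554, -6.662, 6.095, 0.797, 0.483, -1.272] [0.4  0.19 0.13] [-0.1 -0.1 -1. ]
21 [-1.065, -6.55, 6.216, 0.797, 0.548, -1.31] [0.4  0.19 0.13] [-0.1 -0.1 -1. ]
22 [-0.539, -6.371, 6.363, 0.79, 0.612, -1.346] [0.41 0.19 0.13] [-0.  -0.1 -1. ]
23 [0.018, -6.122, 6.538, 0.778, 0.676, -1.379] [0.41 0.19 0.13] [-0. -0. -1.]
24 [0.601, -5.803, 6.749, 0.759, 0.739, -1.412] [0.42 0.19 0.13] [ 0. -0. -1.]
```

Request:
apply_moves(
  increments=[
    {"x":-1,"y":-0.9,"z":1,"rx":0.09,"ry":-0.05,"rz":-0.17,"claw":0},
    {"x":-1.9,"y":-1.9,"z":2.3,"rx":0.19,"ry":-0.08,"rz":-0.33,"claw":0},
    {"x":-2.7,"y":-2.9,"z":3.5,"rx":0.3,"ry":-0.08,"rz":-0.49,"claw":0},
    {"x":-3.2,"y":-3.8,"z":4.4,"rx":0.4,"ry":-0.06,"rz":-0.63,"claw":0},
    {"x":-3.5,"y":-4.7,"z":5,"rx":0.5,"ry":-0.01,"rz":-0.76,"claw":0},
    {"x":-3.6,"y":-5.4,"z":5.3,"rx":0.6,"ry":0.05,"rz":-0.89,"claw":0},
    {"x":-3.4,"y":-6,"z":5.6,"rx":0.67,"ry":0.14,"rz":-1,"claw":0},
    {"x":-3,"y":-6.4,"z":5.7,"rx":0.74,"ry":0.24,"rz":-1.1,"claw":0},
    {"x":-2.4,"y":-6.7,"z":5.9,"rx":0.78,"ry":0.36,"rz":-1.19,"claw":0},
    {"x":-1.5,"y":-6.7,"z":6.1,"rx":0.8,"ry":0.48,"rz":-1.27,"claw":0},
    {"x":-0.5,"y":-6.4,"z":6.4,"rx":0.79,"ry":0.61,"rz":-1.35,"claw":0},
    {"x":0.6,"y":-5.8,"z":6.7,"rx":0.76,"ry":0.74,"rz":-1.41,"claw":0},
  ],
)

```text
clock: 20.4
tool_pos: [0.4182, 0.1866, 0.1282]
tool_rot: [-177.9, 4.6, 100.8]
ft_force: [0.5, 0.0, 0.4]
grip_width: 0.0434
grip_force: 0.0
```

Request:
apply_moves(
  increments=[
    {"x":0,"y":0,"z":0,"rx":0,"ry":0,"rz":0,"claw":0},
    {"x":0,"y":0,"z":0,"rx":0,"ry":0,"rz":0,"claw":0},
    {"x":0,"y":0,"z":0,"rx":0,"ry":0,"rz":0,"claw":0},
  ],
)

```text
clock: 20.7
tool_pos: [0.4176, 0.1873, 0.1289]
tool_rot: [-177.9, 4.8, 100.5]
ft_force: [-0.7, -0.1, 0.1]
grip_width: 0.0434
grip_force: 0.0
```

```bash
python3 - <<'E'
from g import *
from workcell import imaging
import cv2
Rd=E("z",108.9)*E("x",180)
for n,P_ in (("pre",sc(.002,.225,.13)),("st",sc(.002,.225,.064)),("touch",sc(.002,.1985,.064)),("end",sc(.002,.135,.064))): print(n,P_.round(4),inc(p0,R0,P_,Rd))
t=imaging.snapshot("top")["pixels"]; sd=imaging.snapshot("side")["pixels"]
cv2.imwrite("pics/t6.png",t);cv2.imwrite("pics/s6.png",sd)
cv2.imwrite("pics/v6.png",np.hstack([cv2.resize(sd[130:330,150:350],None,fx=2,fy=2),cv2.resize(t[180:380,200:400],None,fx=2,fy=2)]))
E
```

```text
[0.4176 0.1873 0.1289] [-0.7 -0.1  0.1] w 0.0434 [ 13.  28. 109.  -7.  46.   8.]
pre [0.4197 0.1872 0.13  ] {'x': -0.055, 'y': 0.206, 'z': -0.112, 'rx': -0.043, 'ry': 0.081, 'rz': -0.147}
st [0.4197 0.1872 0.064 ] {'x': 0.5, 'y': 0.447, 'z': 6.46, 'rx': -0.043, 'ry': 0.081, 'rz': -0.147}
touch [0.4279 0.162  0.064 ] {'x': -2.119, 'y': 0.795, 'z': 6.668, 'rx': -0.043, 'ry': 0.081, 'rz': -0.147}
end [0.4474 0.1016 0.064 ] {'x': -8.395, 'y': 1.628, 'z': 7.167, 'rx': -0.043, 'ry': 0.081, 'rz': -0.147}
```

Request:
apply_moves(
  increments=[
    {"x":0.1,"y":0.2,"z":0,"rx":-0.04,"ry":0.08,"rz":-0.1,"claw":0},
    {"x":0.2,"y":0.3,"z":2,"rx":-0.04,"ry":0.08,"rz":-0.147,"claw":0},
    {"x":0.3,"y":0.4,"z":4,"rx":-0.04,"ry":0.08,"rz":-0.147,"claw":0},
    {"x":0.5,"y":0.45,"z":5.7,"rx":-0.043,"ry":0.081,"rz":-0.147,"claw":0},
    {"x":0.5,"y":0.45,"z":6.45,"rx":-0.043,"ry":0.081,"rz":-0.147,"claw":0},
    {"x":0.5,"y":0.45,"z":6.45,"rx":-0.043,"ry":0.081,"rz":-0.147,"claw":0},
    {"x":0.5,"y":0.45,"z":6.45,"rx":-0.043,"ry":0.081,"rz":-0.147,"claw":0},
  ],
)

```text
clock: 21.5
tool_pos: [0.4212, 0.1876, 0.0651]
tool_rot: [179.8, 0.0, 109.0]
ft_force: [0.6, 1.0, 0.1]
grip_width: 0.0432
grip_force: 0.0
```

```bash
python3 - <<'E'
from g import *
Rd=E("z",108.9)*E("x",180)
for n,P_ in (("touch",sc(.002,.1985,.065)),("end",sc(.002,.135,.065))): print(n,P_.round(4),inc(p0,R0,P_,Rd))
E
```

```text
[0.4212 0.1876 0.0651] [0.6 1.  0.1] w 0.0432 [ 10.  34. 113.   0.  33.  -9.]
touch [0.4279 0.162  0.065 ] {'x': -2.637, 'y': -0.195, 'z': 0.011, 'rx': 0.003, 'ry': 0.0, 'rz': 0.002}
end [0.4474 0.1016 0.065 ] {'x': -8.986, 'y': -0.318, 'z': 0.01, 'rx': 0.003, 'ry': 0.0, 'rz': 0.002}
```

Request:
apply_moves(
  increments=[
    {"x":-0.6,"y":-0.1,"z":0,"rx":0,"ry":0,"rz":0,"claw":0},
    {"x":-1.2,"y":-0.15,"z":0,"rx":0,"ry":0,"rz":0,"claw":0},
    {"x":-1.7,"y":-0.2,"z":0,"rx":0,"ry":0,"rz":0,"claw":0},
    {"x":-2.1,"y":-0.2,"z":0,"rx":0,"ry":0,"rz":0,"claw":0},
    {"x":-2.5,"y":-0.2,"z":0,"rx":0,"ry":0,"rz":0,"claw":0},
    {"x":-2.8,"y":-0.2,"z":0,"rx":0,"ry":0,"rz":0,"claw":0},
    {"x":-3.1,"y":-0.2,"z":0,"rx":0,"ry":0,"rz":0,"claw":0},
    {"x":-3.4,"y":-0.2,"z":0,"rx":0,"ry":0,"rz":0,"claw":0},
    {"x":-3.7,"y":-0.2,"z":0,"rx":0,"ry":0,"rz":0,"claw":0},
    {"x":-4,"y":-0.2,"z":0,"rx":0,"ry":0,"rz":0,"claw":0},
  ],
)

```text
clock: 22.5
tool_pos: [0.4319, 0.1488, 0.0649]
tool_rot: [179.9, -0.0, 109.0]
ft_force: [-1.2, 3.4, 1.5]
grip_width: 0.0434
grip_force: 1.5
```

Request:
apply_moves(
  increments=[
    {"x":-0.4,"y":0,"z":0,"rx":0,"ry":0,"rz":0,"claw":0},
    {"x":-0.8,"y":0,"z":0,"rx":0,"ry":0,"rz":0,"claw":0},
    {"x":-1.2,"y":0,"z":0,"rx":0,"ry":0,"rz":0,"claw":0},
    {"x":-1.6,"y":0,"z":0,"rx":0,"ry":0,"rz":0,"claw":0},
    {"x":-2.0,"y":0,"z":0,"rx":0,"ry":0,"rz":0,"claw":0},
    {"x":-2.4,"y":0,"z":0,"rx":0,"ry":0,"rz":0,"claw":0},
    {"x":-2.8,"y":0,"z":0,"rx":0,"ry":0,"rz":0,"claw":0},
    {"x":-3.2,"y":0,"z":0,"rx":0,"ry":0,"rz":0,"claw":0},
    {"x":-3.6,"y":0,"z":0,"rx":0,"ry":0,"rz":0,"claw":0},
    {"x":-4,"y":0,"z":0,"rx":0,"ry":0,"rz":0,"claw":0},
    {"x":-4.4,"y":0,"z":0,"rx":0,"ry":0,"rz":0,"claw":0},
    {"x":-4.8,"y":-0.1,"z":0,"rx":0,"ry":0,"rz":0,"claw":0},
  ],
)

```text
clock: 23.7
tool_pos: [0.4473, 0.1026, 0.0649]
tool_rot: [179.8, 0.0, 109.0]
ft_force: [-0.2, 3.1, 1.1]
grip_width: 0.0434
grip_force: 1.2
```

Request:
apply_moves(
  increments=[
    {"x":0.5,"y":0,"z":0,"rx":0,"ry":0,"rz":0,"claw":0},
    {"x":2,"y":0,"z":0,"rx":0,"ry":0,"rz":0,"claw":0},
    {"x":4.5,"y":0,"z":-1,"rx":0,"ry":0,"rz":0,"claw":0},
    {"x":7.5,"y":0,"z":-4,"rx":0,"ry":0,"rz":0,"claw":0},
    {"x":11,"y":0,"z":-7,"rx":0,"ry":0,"rz":0,"claw":0},
    {"x":15,"y":0,"z":-10,"rx":0,"ry":0,"rz":0,"claw":0},
    {"x":19,"y":0,"z":-12,"rx":0,"ry":0,"rz":0,"claw":0},
    {"x":23,"y":0,"z":-13,"rx":0,"ry":0,"rz":0,"claw":0},
    {"x":25,"y":0,"z":-13,"rx":0,"ry":0,"rz":0,"claw":0},
    {"x":25,"y":0,"z":-13,"rx":0,"ry":0,"rz":0,"claw":0},
    {"x":25,"y":0,"z":-13,"rx":0,"ry":0,"rz":0,"claw":0},
  ],
)

```text
clock: 24.8
tool_pos: [0.3648, 0.339, 0.1946]
tool_rot: [179.9, 0.1, 109.1]
ft_force: [-0.8, 0.1, -0.1]
grip_width: 0.0435
grip_force: 0.0
```

```bash
python3 - <<'E'
from g import *
from workcell import imaging
import cv2
t=imaging.snapshot("top")["pixels"]; sd=imaging.snapshot("side")["pixels"]
cv2.imwrite("pics/v7.png",np.hstack([cv2.resize(sd[200:390,180:390],(400,362)),cv2.resize(t[150:360,260:470],(400,362))]))
E
```

```text
[0.3648 0.339  0.1946] [-0.8  0.1 -0.1] w 0.0435 [ 30.  23. 102.  -0.  55.  11.]
```

View pics/v7.png

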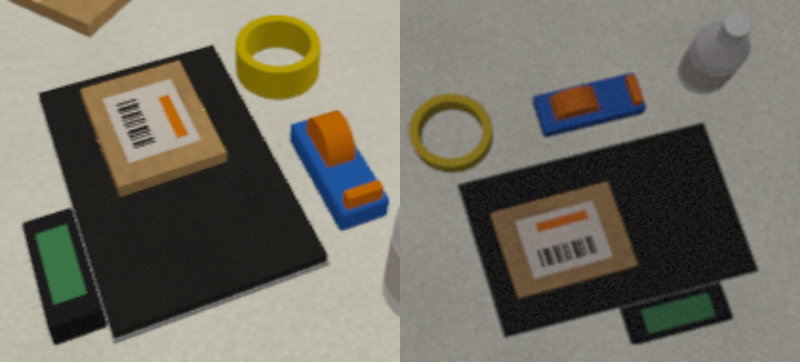

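The parcel lies flat with the label up, wholly on the platform. In the right crop its corners are near (490,213), (607,182), (637,265), (518,298), all inside the black top. The bystanders are untouched.

```bash
python3 -c "
from workcell import robot; print(robot.hand_in())"
```

```text
the job is handed in; nothing more can be done
None
```

The parcel now lies flat with its label up, wholly on the scale's platform. It was eased down on the finger and then pushed in from the edge. The bottle, tape roll and dispenser were not touched, and I handed the job in at about 25 s on the robot's clock (limit 48 s).

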